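Change over the cell caddies of a field tester

ROBOT

A 6-joint arm with a two-finger parallel gripper is mounted at the origin on a cart in front of the work surface, level with it; the furniture and walls round the work are solid. World frame = base frame: x ahead of the robot, y to its left, z up, the work surface at z = 0. Lengths are in m, angles in rad, forces in N, time in s.
With the tool pointing down it reaches from about 0.425 to 0.95 m from the base axis. Payload 3.5 kg.
Tool frame: the origin (TCP) lies at the very end of the fingers, on their centre line; the grasp point (between the pads) lies 19 mm behind it; z points along the fingers, y is the line along which they close (so a half turn about z gives the same grasp; the last joint's range is limited). The gripper opens to 85 mm and grips with 20 to 120 N. Pads are 22 mm wide; open, the fingers measure 114 mm over their backs; the gripper's body (76 mm by 85 mm) begins 54 mm behind the grasp point. The pads swing forward as they close: fully open they stand 13 mm farther back than shut.
Start: joints at [-0.15, 0.286, 1.577, -0, 1.279, -0.15], TCP at [0.675, 0, 0.198] pointing down, gripper open.
Joint ranges: [-2.77, 2.77], [-0.9, 2.22], [0.21, 2.48], [-1.53, 4.67], [0.24, 2.81], [-2.84, 2.84]. Speed limits (rad/s): [2.79, 2.79, 3.14, 3.14, 3.14, 3.14].

INTERFACE

Orientations are given as a unit quaternion [x, y, z, w].
In Python, from plant import ctrl gives the robot as it stands.
- The arm moves only by the shell command python3 inch.py 'ROWS' [FORCE]. ROWS is a JSON list of rows, 1 to 10 of them, each of 7 numbers: dx, dy, dz in m, then a rotation vector rx, ry, rz in rad, then the opening from 0.0 (shut) to 1.0 (fully open); each row is the pose to reach, as a shift and turn from the pose commanded when the command began, along the tool's axes at that moment; what a row does not reach only later rows make up. A row lasts 1/8 s, in which the tool goes at most 0.0625 m and 0.188 rad, less where a joint would pass 70% of its speed; a pose out of reach is approached as far as the arm can. The fingers move at their own pace and stop on an object; FORCE is the grip in N (left out, the last holds). Time passes only in rows, so rows that do not move let the fingers close. It prints the time, the measured TCP pose, the force, the opening and the grip force at its end.
- ctrl.get_state(): the state, without advancing time (a new reading comes with each control period).
- ctrl.read_camera(name): name is "scene" or "side" or "wrist"; returns a dict with "pixels" (480x640x3 uint8, red, green, blue), "camera_matrix" (3x3 intrinsics, pixels), "xyz" and "orientation" of the camera in the world. Camera axes: x right, y down, z forward; pixel columns grow to the right and rows downward; lengths in m; the calibration is good to about 2 mm. The wrist camera is an equidistant fisheye: a pixel r from the principal point sees the ray r / f radians off the axis. A picture is of the moment at which its call begins. There is no depth.
- ctrl.sign_off(): hands the job in; it is judged then, once.
The state is a dict: "time": time; "qpos": joint angles; "dq": joint speeds; "joint_efforts": joint torques, N m; "eef_pos": TCP position; "tcp_rot": TCP orientation; "contact_force": force on the tool from outside, world axes, zero at the start; "wrist_torque": the same for the moment, N m; "opening": opening from 0.0 (shut) to 1.0 (fully open); "finger_force": force on a finger pad.
Only numpy, scipy, OpenCV 4.12 (cv2) and the standard library are available. Lean on these libraries where they do the work, as an engineer would, in place of code of your own. Each camera call takes 0.05 s, during which the arm holds its last target. There are 200 camera calls.

TASK

The tester's batteries are flat: fill the empty wells of the caddy in the steel cradle with cells taken from the bottom end of the sloped rack (leave the cells you do not need on the rack), and lever the tester's lid up with the case opener. Then swap the two caddies, cells and all, so that the filled one sits down in the tester's bay and the flat one, still holding its four cells, sits in the cradle. Finally shut the lid fully and leave the opener lying on the bench; do not shove the card terminal lying nearby.

Things in the scene. Friction and masses are not known exactly. Their poses are not given: they have to be found in the camera images.
- tester: Portable tester, grey case fixed to the bench, 196 (x) x 108 (y from -46 to +62) mm, 92 tall with lid shut. Origin on the bench under the centre of its battery bay; +x the long way, away from the robot; +y its hinge side (left). The bay opens upward: inside 180 (x) x 80 (y), floor 18 mm up (a seated caddy's underside is at z = 18), wall tops 86 mm up; 5 mm play round a caddy.
- lid (a joint): Lid on the tester, 194 x 102 x 6 mm: angle 0 shut, 1.85 open, leaning back past upright to +y. Hinge axis along the tester's x at y +56, z +89 mm; friction 0.2 N m, it stays where left. Pry notch under its free edge, in the -y wall's outer face: middle (0, -46, 82), 40 wide (x), z 78 to the lid's underside at 86. Blade goes in level along +y, 10 to 15 mm (the caddy's web is 18 in).
- rack: Gravity rack, aluminium, fixed to the bench, 175 (x) x 84 mm, 75 tall. Origin on the bench under its centre. Cells lie across it along y and roll down its 10 degree slope to the stop at its -x end, where a cell's centre is at (-66, 0, 43) mm; lift it off and the next rolls there. Side guides (y = +-36) stand 16 mm above the track, only 3 beside the stop cell: grip its flat ends.
- well0 (a point): Well 0 of caddy_fresh: where the centre of a cell lying in it comes, x = -63.5, y = 0, z = 19.5 mm in the caddy's frame. Moves with the caddy.
- well1 (a point): Well 1 of caddy_fresh: where the centre of a cell lying in it comes, x = -24.5, y = 0, z = 19.5 mm in the caddy's frame. Moves with the caddy.
- well2 (a point): Well 2 of caddy_fresh: where the centre of a cell lying in it comes, x = +24.5, y = 0, z = 19.5 mm in the caddy's frame. Moves with the caddy.
- well3 (a point): Well 3 of caddy_fresh: where the centre of a cell lying in it comes, x = +63.5, y = 0, z = 19.5 mm in the caddy's frame. Moves with the caddy.
- caddy_spent: Flat caddy, at the start in the tester's bay. Black plastic tray 170 (x) x 70 (y) mm. Origin under its centre, z up. Grip its upright carrying web across the middle: 12 mm thick along x, 56 wide along y, top at z = 64; fingers on its two x faces, above the cells (tops at z = 36). Two wells each side of the web, one cell in each, lying along y. 0.12 kg, full 0.68 kg.
- caddy_fresh: Caddy to fill, at the start in the cradle with 1 to 3 cells; which wells are empty varies. Same as the flat one. Both: wells 37 (x) x 64 (y) mm with middles at x = -63.5, -24.5, +24.5, +63.5, y = 0; a lying cell's centre is at z = 19.5. Floor 3 mm thick; ribs between wells 10 tall, side lips (y = +-35) 9, end walls 22, all from the underside.
- spent0: D-size flat-top cell, cylinder 33 mm diameter x 60 mm, 0.14 kg, blue sleeve, bare flat metal ends. Origin at its centre, own y along the cylinder (x, z mean nothing: it rolls). A flat cell in the flat caddy.
- fitted0: D-size flat-top cell, cylinder 33 mm diameter x 60 mm, 0.14 kg, blue sleeve, bare flat metal ends. Origin at its centre, own y along the cylinder (x, z mean nothing: it rolls). Fresh cell already in the caddy to fill at the start (well 0, counted from -x); absent (None) in some starts.
- fresh0: D-size flat-top cell, cylinder 33 mm diameter x 60 mm, 0.14 kg, blue sleeve, bare flat metal ends. Origin at its centre, own y along the cylinder (x, z mean nothing: it rolls). Fresh cell on the rack, number 0 from the stop at the start (0 lies at the stop).
- spent1: D-size flat-top cell, cylinder 33 mm diameter x 60 mm, 0.14 kg, blue sleeve, bare flat metal ends. Origin at its centre, own y along the cylinder (x, z mean nothing: it rolls). A flat cell in the flat caddy.
- fitted1: D-size flat-top cell, cylinder 33 mm diameter x 60 mm, 0.14 kg, blue sleeve, bare flat metal ends. Origin at its centre, own y along the cylinder (x, z mean nothing: it rolls). Fresh cell already in the caddy to fill at the start (well 1, counted from -x); absent (None) in some starts.
- fresh1: D-size flat-top cell, cylinder 33 mm diameter x 60 mm, 0.14 kg, blue sleeve, bare flat metal ends. Origin at its centre, own y along the cylinder (x, z mean nothing: it rolls). Fresh cell on the rack, number 1 from the stop at the start (0 lies at the stop).
- spent2: D-size flat-top cell, cylinder 33 mm diameter x 60 mm, 0.14 kg, blue sleeve, bare flat metal ends. Origin at its centre, own y along the cylinder (x, z mean nothing: it rolls). A flat cell in the flat caddy.
- fitted2: D-size flat-top cell, cylinder 33 mm diameter x 60 mm, 0.14 kg, blue sleeve, bare flat metal ends. Origin at its centre, own y along the cylinder (x, z mean nothing: it rolls). Fresh cell already in the caddy to fill at the start (well 2, counted from -x); absent (None) in some starts.
- fresh2: D-size flat-top cell, cylinder 33 mm diameter x 60 mm, 0.14 kg, blue sleeve, bare flat metal ends. Origin at its centre, own y along the cylinder (x, z mean nothing: it rolls). Fresh cell on the rack, number 2 from the stop at the start (0 lies at the stop).
- spent3: D-size flat-top cell, cylinder 33 mm diameter x 60 mm, 0.14 kg, blue sleeve, bare flat metal ends. Origin at its centre, own y along the cylinder (x, z mean nothing: it rolls). A flat cell in the flat caddy.
- fitted3: D-size flat-top cell, cylinder 33 mm diameter x 60 mm, 0.14 kg, blue sleeve, bare flat metal ends. Origin at its centre, own y along the cylinder (x, z mean nothing: it rolls). Fresh cell already in the caddy to fill at the start (well 3, counted from -x); absent (None) in some starts.
- fresh3: D-size flat-top cell, cylinder 33 mm diameter x 60 mm, 0.14 kg, blue sleeve, bare flat metal ends. Origin at its centre, own y along the cylinder (x, z mean nothing: it rolls). Fresh cell on the rack, number 3 from the stop at the start (0 lies at the stop).
- cradle: Filling cradle: steel plate fixed to the bench, 188 (x) x 88 mm, 3 mm thick with a rim to 8 mm; inside 180 x 80, 5 mm play round a caddy. Origin on the bench under its centre, x the long way; a seated caddy's underside is at z = 3 mm. Clear bench: the front strip left of it up to the tester, world x 0.40 to 0.48 m (a thin fixed wire lies behind), and 10 cm right of cradle and rack, x 0.39 to 0.54.
- opener: Case opener (pry tool): black handle 84 x 22 x 30 mm, flat steel blade 14 mm wide, 3 mm thick. Origin under the middle of the handle; x along the tool to the blade, whose tip is at x = +114 mm; handle x from -42 to +42; handle and blade centred at z = 15 mm. 0.09 kg, balanced near its origin. Grip the handle across its 22 mm.
- terminal_top: Card terminal, a bystander, 165 x 76 x 32 mm, loose; leave alone.

How it is judged:
By the outcome, as a careful person would: the job done as asked, in the order asked, and still so for the second after the job is handed in, with the robot touching nothing.
Of fitted0, fitted1, fitted2, fitted3 only 1 to 3 are there at a start; the rules pass over those that are not, and their reading is None.
At some moment in a run one of opener, caddy_spent, caddy_fresh may be knocked a few centimetres aside while the robot is not near it.
It also fails if it takes over 210 s, if anything falls off the work surface, if the arm or the gripper's body presses on something with over 40 N, if the wrist force passes 120 N, or if a joint passes its speed limit or range.

## Working session

There is one attempt and no reset: what is moved stays moved. The work goes in short steps, Python scripts to look and compute and a shell command to move; the robot and the scene stay as the last step left them, time stands still between calls to the robot, and variables do not carry over. Pictures are saved under pics/ and viewed, at most 14 in all, crops included, and the job is handed in when it is done.

```bash
ls; mkdir -p pics; python3 - <<'E'
from plant import ctrl
import cv2
s=ctrl.get_state();print(s)
for n in ("scene","side","wrist"):
    c=ctrl.read_camera(n);cv2.imwrite(f"pics/{n}0.png",c["pixels"][:,:,::-1]);print(n,c["camera_matrix"],c["xyz"],c["orientation"])
E
```

```text
inch.py
pics
plant.py
{'time': 0.0, 'qpos': array([-1.50013047e-01,  2.87163573e-01,  1.57819052e+00, -8.55421433e-06,
        1.27854910e+00, -1.49977688e-01]), 'dq': array([-4.91974507e-04,  7.32152754e-04,  7.53079182e-04, -6.01694019e-05,
        1.51425954e-03, -1.36641620e-03]), 'joint_efforts': array([-1.79628755e-04, -4.05981302e+01, -2.92628127e+01, -1.54224781e-04,
        5.81841552e-03,  3.74769741e-06]), 'eef_pos': array([6.74273175e-01, 1.28302898e-04, 1.96541314e-01]), 'tcp_rot': array([ 7.07117936e-01,  7.07094683e-01, -6.88952133e-04, -9.27371965e-04]), 'contact_force': array([ 0.26379192, -0.33505562,  0.26261934]), 'wrist_torque': array([ 0.02239918,  0.02910346, -0.02313978]), 'finger_force': 0.0, 'opening': 0.9976450160617826}
scene [[622.95590775   0.         317.75145688]
 [  0.         622.95590775 243.65195165]
 [  0.           0.           1.        ]] [-0.02802072  0.73345251  0.97895355] [-0.3050882   0.8744447  -0.353735    0.13091679]
side [[588.53444967   0.         320.78907338]
 [  0.         588.53444967 244.55300893]
 [  0.           0.           1.        ]] [0.01204522 1.04278043 0.80449512] [-0.20325498  0.85818241 -0.4550677   0.12297866]
wrist [[371.64829954   0.         315.37721248]
 [  0.         371.64829954 240.80470771]
 [  0.           0.           1.        ]] [0.67507184 0.08333888 0.37316328] [ 9.86444605e-01  4.47833203e-04 -6.67335810e-04  1.64092643e-01]
```
View pics/scene0.png

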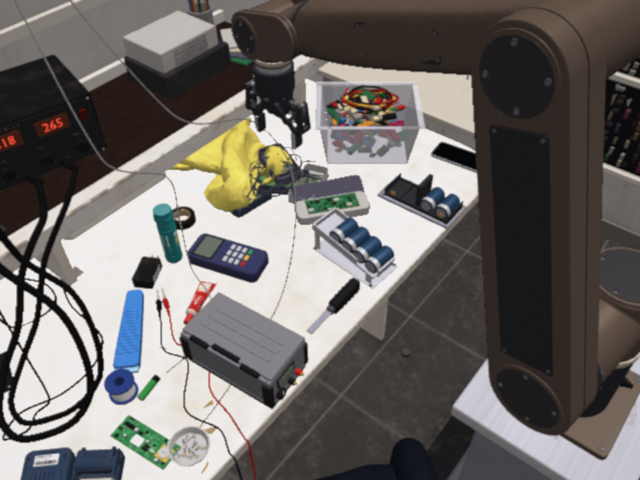

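View pics/wrist0.png

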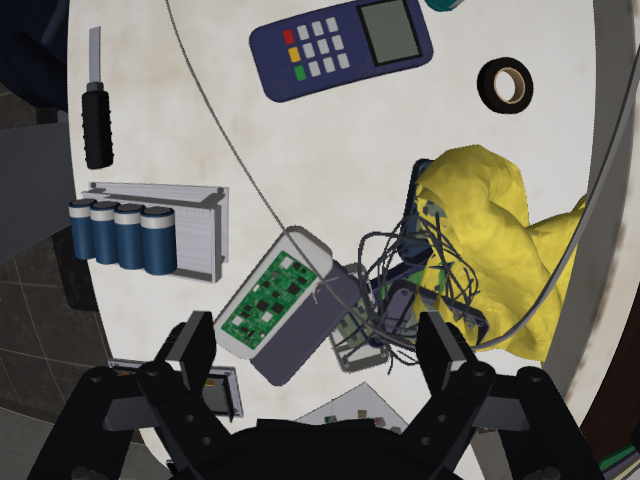

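The scene picture shows, from lower left to upper right: the tester at about (245,345), the opener at (335,305), the rack with 4 cells at (360,245), and the cradle with cells in its two near wells at (440,205). The terminal is at (228,257). The wrist picture looks straight down, with image up = +y and the opener blade pointing up.

```bash
cat > h.py <<'E'
from plant import ctrl
import numpy as np, cv2
from scipy.spatial.transform import Rotation as R
def snap(n,f=None):
    c=ctrl.read_camera(n)
    if f:
        cv2.imwrite(f"pics/{f}.png",c["pixels"][:,:,::-1]); np.savez(f"pics/{f}.npz",n=n,**c)
    c["n"]=n; return c
def load(f):
    d=np.load(f"pics/{f}.npz"); c={k:d[k] for k in d}; c["n"]=str(c["n"]); return c
def ray(c,p):
    K=c["camera_matrix"]; p=np.atleast_2d(np.float64(p))
    v=(p-K[:2,2])/K[0,0]
    if c["n"]=="wrist":
        r=np.linalg.norm(v,axis=1,keepdims=True)+1e-12; d=np.hstack([v/r*np.sin(r),np.cos(r)])
    else:
        d=np.hstack([v,np.ones((len(v),1))])
    d/=np.linalg.norm(d,axis=1,keepdims=True)
    return R.from_quat(c["orientation"]).apply(d)
def onplane(c,p,z):
    d=ray(c,p); o=c["xyz"]; return o+d*((z-o[2])/d[:,2:])
def proj(c,P):
    q=R.from_quat(c["orientation"]).inv().apply(np.atleast_2d(P)-c["xyz"]); K=c["camera_matrix"]
    if c["n"]=="wrist":
        r=np.linalg.norm(q[:,:2],axis=1,keepdims=True)+1e-12; v=q[:,:2]/r*np.arctan2(r,q[:,2:])
    else: v=q[:,:2]/q[:,2:]
    return v*K[0,0]+K[:2,2]
def tri(obs):
    A=np.zeros((3,3));b=np.zeros(3)
    for c,p in obs:
        d=ray(c,p)[0]; M=np.eye(3)-np.outer(d,d); A+=M;b+=M@c["xyz"]
    X=np.linalg.solve(A,b); res=[np.linalg.norm(np.cross(X-c["xyz"],ray(c,p)[0])) for c,p in obs]
    return X,max(res)
def tool(dx):  # world shift -> tool axes
    return R.from_quat(ctrl.get_state()["tcp_rot"]).inv().apply(dx)
E
python3 - <<'E'
from h import *
c=snap("scene","sc1"); np.set_printoptions(precision=3,suppress=True)
for nm,p,z in [("tester lid corners",[[216,294],[308,345],[272,387],[184,335]],.09),("opener",[[310,332],[332,306],[357,284]],.015),("rack stop",[[360,282],[395,268],[315,238],[342,210]],.03),("cells",[[345,227],[378,260]],.05),("cradle",[[380,190],[435,222],[465,205],[415,178]],.005),("terminal",[[190,250],[262,278]],.03)]:
    print(nm,onplane(c,p,z))
E
python3 inch.py '[[0,-0.06,-0.05,0,0,0,1],[0.0,-0.12,-0.1,0,0,0,1],[0.0,-0.16,-0.15,0,0,0,1],[0.0,-0.16,-0.18,0,0,0,1],[0.0,-0.16,-0.18,0,0,0,1]]'
```

```text
tester lid corners [[0.592 0.282 0.09 ]
 [0.385 0.265 0.09 ]
 [0.379 0.365 0.09 ]
 [0.569 0.383 0.09 ]]
opener [[0.436 0.2   0.015]
 [0.442 0.124 0.015]
 [0.437 0.048 0.015]]
rack stop [[ 0.428  0.05   0.03 ]
 [ 0.394 -0.024  0.03 ]
 [ 0.577  0.009  0.03 ]
 [ 0.585 -0.097  0.03 ]]
cells [[ 0.535 -0.041  0.05 ]
 [ 0.424 -0.005  0.05 ]]
cradle [[ 0.573 -0.23   0.005]
 [ 0.412 -0.216  0.005]
 [ 0.387 -0.308  0.005]
 [ 0.531 -0.319  0.005]]
terminal [[0.763 0.2   0.03 ]
 [0.59  0.164 0.03 ]]
time: 0.82
eef_pos: [0.5156, -0.0001, 0.3849]
tcp_rot: [0.707, 0.707, 0.003, 0.005]
contact_force: [-0.0, -0.3, 0.5]
opening: 0.997
finger_force: 0.0
```

```bash
python3 - <<'E'
from h import *
snap("wrist","wA")
E
python3 inch.py '[[0.06,0,0,0,0,0,1],[0.12,0,0,0,0,0,1],[0.18,0,0,0,0,0,1],[0.24,0,0,0,0,0,1],[0.3,0,0,0,0,0,1],[0.3,0,0,0,0,0,1],[0.3,0,0,0,0,0,1]]'
python3 - <<'E'
from h import *
snap("wrist","wB")
E
```

```text
time: 1.75
eef_pos: [0.5148, 0.3, 0.3757]
tcp_rot: [0.707, 0.707, -0.002, -0.001]
contact_force: [-0.9, -1.3, -0.1]
opening: 1.002
finger_force: 0.0
```

View pics/wA.png

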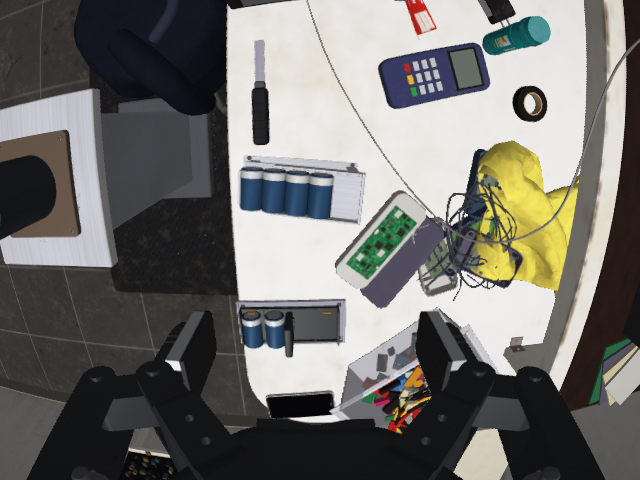

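View pics/wB.png

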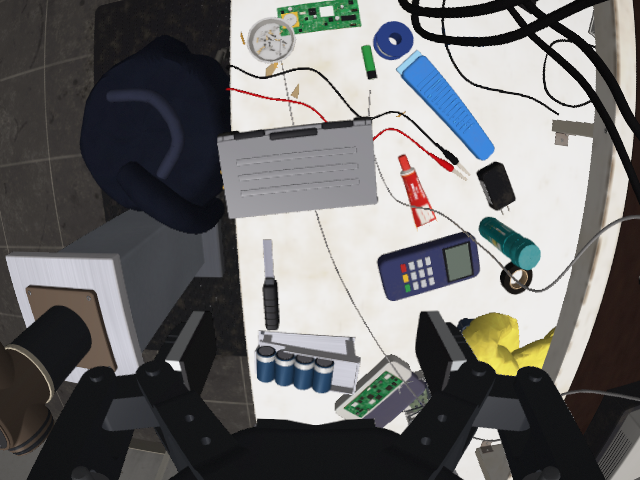

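wA shows the cradle caddy with cells in wells 0 and 1 at pixels (252,330) and (274,330), the web at (290,335), and wells 2 and 3 empty. Four cells are on the rack at (250–320,193), and the opener is at (260,110). In wB the tester lid's corners are about (218,138), (372,120), (377,202) and (228,218). I'll take closer views next.

```bash
python3 inch.py '[[-0.06,-0.045,0.05,0,0,0,1],[-0.12,-0.045,0.1,0,0,0,1],[-0.18,-0.045,0.126,0,0,0,1],[-0.24,-0.045,0.126,0,0,0,1],[-0.3,-0.045,0.126,0,0,0,1],[-0.36,-0.045,0.126,0,0,0,1],[-0.38,-0.045,0.126,0,0,0,1],[-0.38,-0.045,0.126,0,0,0,1]]'
python3 - <<'E'
from h import *
snap("wrist","wC")
E
python3 inch.py '[[-0.06,0,0,0,0,0,1],[-0.12,0,0,0,0,0,1],[-0.14,0,0,0,0,0,1],[-0.14,0,0,0,0,0,1]]'
python3 - <<'E'
from h import *
snap("wrist","wD")
a=cv2.imread("pics/wC.png");b=cv2.imread("pics/wD.png")
cv2.imwrite("pics/CD.png",np.hstack([a[60:460,100:500],b[60:460,100:500]]))
for f in("wC","wD"):
    c=load(f);hsv=cv2.cvtColor(c["pixels"],cv2.COLOR_RGB2HSV)
    m=cv2.inRange(hsv,(95,100,50),(115,255,255))
    n,l,s,ce=cv2.connectedComponentsWithStats(m)
    for i in range(1,n):
        if s[i,4]>150: print(f,s[i],ce[i].round(1),np.round(onplane(c,ce[i],.04)[0],4))
E
```

```text
time: 2.8
eef_pos: [0.4691, -0.0841, 0.2516]
tcp_rot: [0.71, 0.704, -0.0, 0.0]
contact_force: [0.2, 0.4, 0.6]
opening: 1.003
finger_force: 0.0
time: 3.35
eef_pos: [0.4698, -0.2199, 0.2516]
tcp_rot: [0.708, 0.707, 0.0, -0.001]
contact_force: [-0.1, 1.4, -0.1]
opening: 0.999
finger_force: 0.0
wC [ 260  117  130   55 5803] [324.  143.2] [ 0.479  -0.0272  0.04  ]
wC [259 324  27  32 660] [272.9 340.2] [ 0.415  -0.2653  0.04  ]
wC [290 324  26  32 671] [302.9 340. ] [ 0.4527 -0.2647  0.04  ]
wD [ 257    0  133   37 3996] [324.6  15.1] [ 0.48   -0.0258  0.04  ]
wD [ 251  219   30   41 1025] [265.4 239.2] [ 0.415  -0.2674  0.04  ]
wD [ 285  218   29   41 1042] [299.  238.6] [ 0.4524 -0.2668  0.04  ]
wD [477 293  19  30 242] [487.6 308.1] [ 0.6929 -0.3614  0.04  ]
```

View pics/CD.png

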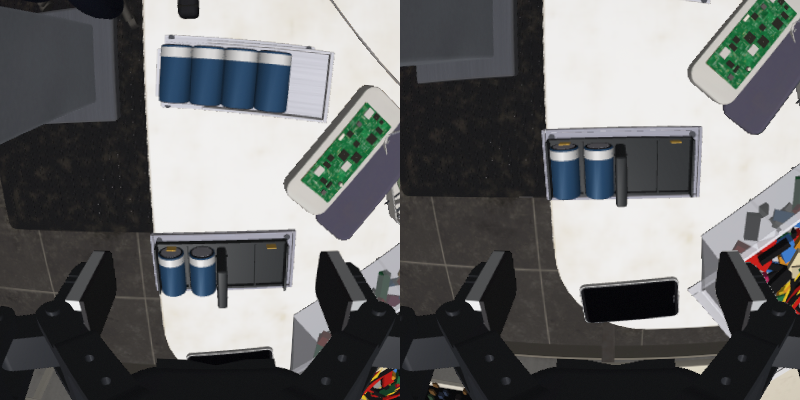

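In wC/wD (crop offset 100,60) the rack has four cells touching the stop and the cradle caddy's wells 2 and 3 are empty. The web top in wD is near full-image (321,208), and the cradle's outer corners are about (243,190), (402,186), (399,256) and (249,259). A phone lies to the right at full-image (330,300).

```bash
python3 - <<'E'
from h import *
d=load("wD")["pixels"];c=load("wC")["pixels"]
print("wD col 370 rows180-265",[tuple(int(v) for v in d[r,370]) for r in range(182,264,1)])
print("wD row 225 cols 236-256, 386-406",[tuple(int(v) for v in d[225,r]) for r in list(range(236,260))+list(range(386,406))])
print("wD row 210 310-335",[tuple(int(v) for v in d[212,r]) for r in range(308,335)])
a=np.vstack([cv2.resize(d[175:275,235:410],None,fx=3.5,fy=3.5,interpolation=cv2.INTER_CUBIC),cv2.resize(c[90:190,250:440],None,fx=612/190,fy=2.4,interpolation=cv2.INTER_CUBIC)])
cv2.imwrite("pics/zD.png",a[:590,:,::-1])
E
```

```text
wD col 370 rows180-265 [(240, 240, 238), (240, 240, 238), (241, 240, 238), (204, 203, 201), (125, 124, 125), (132, 132, 141), (168, 168, 181), (165, 164, 177), (163, 162, 174), (162, 163, 176), (164, 165, 177), (166, 166, 179), (162, 162, 175), (134, 134, 144), (69, 69, 75), (40, 41, 43), (53, 54, 56), (61, 60, 57), (73, 64, 47), (84, 70, 42), (79, 70, 50), (61, 61, 60), (57, 58, 60), (57, 59, 60), (56, 58, 60), (57, 59, 60), (57, 58, 60), (56, 58, 60), (57, 59, 60), (56, 58, 60), (56, 59, 60), (57, 59, 61), (57, 58, 61), (59, 60, 62), (58, 60, 62), (57, 59, 61), (58, 60, 62), (58, 60, 62), (58, 59, 61), (58, 60, 61), (58, 60, 62), (58, 59, 61), (58, 59, 61), (58, 60, 62), (58, 59, 61), (59, 60, 61), (58, 59, 61), (58, 60, 62), (59, 61, 63), (58, 60, 62), (59, 61, 63), (59, 61, 63), (58, 61, 63), (59, 60, 62), (58, 60, 62), (59, 60, 62), (59, 61, 62), (59, 61, 62), (60, 61, 63), (60, 61, 64), (60, 62, 63), (60, 62, 63), (59, 61, 63), (59, 62, 63), (60, 62, 63), (60, 62, 64), (59, 61, 63), (59, 62, 63), (45, 46, 48), (26, 26, 28), (49, 51, 53), (60, 61, 64), (77, 76, 79), (126, 125, 1
[... 548 characters left out ...]
, (50, 52, 54), (34, 34, 36), (21, 22, 22), (19, 20, 21), (51, 52, 53), (70, 72, 74), (98, 99, 107), (161, 162, 174), (156, 156, 168), (122, 121, 129), (159, 157, 168), (161, 162, 175), (161, 161, 173), (234, 232, 229), (237, 235, 232), (237, 235, 232), (237, 235, 231), (237, 235, 232)]
wD row 210 310-335 [(177, 175, 175), (167, 165, 165), (155, 155, 154), (134, 135, 135), (108, 110, 111), (88, 88, 88), (60, 61, 62), (31, 31, 33), (19, 20, 21), (19, 19, 20), (18, 19, 21), (21, 21, 23), (20, 20, 21), (21, 23, 22), (20, 20, 21), (20, 22, 23), (21, 22, 23), (31, 31, 32), (55, 56, 58), (64, 66, 68), (64, 66, 68), (64, 66, 68), (64, 66, 68), (64, 65, 67), (63, 65, 67), (63, 65, 67), (63, 65, 67)]
```

View pics/zD.png

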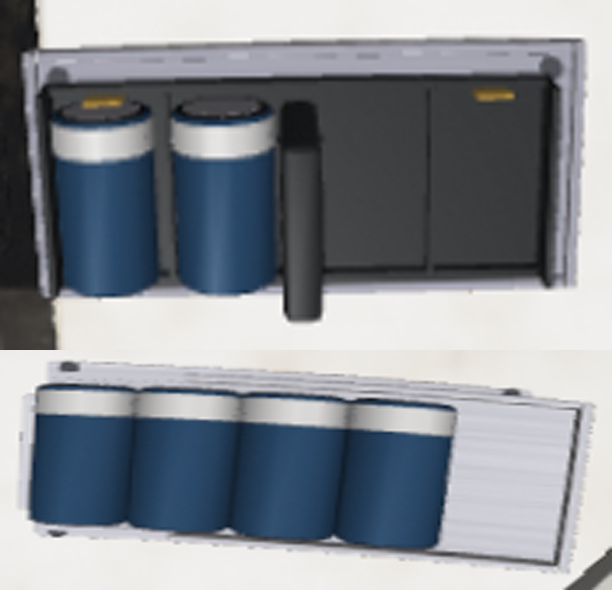

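```bash
python3 - <<'E'
from h import *
np.set_printoptions(precision=4,suppress=True)
D=load("wD");C=load("wC")
z=lambda u,v:(235+(u+.0)/3.5,175+v/3.5)
print("rim TL,TR,BR z.008",onplane(D,[z(23,52),z(583,40),z(577,287)],.008))
print("web top ends z.067",onplane(D,[z(304,148),z(304,320)],.067))
y=lambda u,v:(250+u*190/612,90+v/2.4-350/2.4)
print("rack guide/outer top-left, BR",onplane(C,[y(22,395),y(50,360),y(590,405),y(565,572)],.03))
print("cell0 +y end top, -y end top",onplane(C,[y(88,386),y(80,524)],.0595))
print("cell3 +y end top, -y end top",onplane(C,[y(405,401),y(388,549)],.0765))
print("caddy cells end tops",onplane(D,[z(102,125),z(108,295),z(225,122),z(225,295)],.039))
# heights: web top by two views
def dark(c,x0,x1,y0,y1):
    g=cv2.cvtColor(c["pixels"],cv2.COLOR_RGB2GRAY)[y0:y1,x0:x1]; return g
for f,c,x,y0,y1 in(("D",D,322,195,275),("C",C,322,290,375)):
    print(f,[int(v) for v in cv2.cvtColor(c["pixels"],cv2.COLOR_RGB2GRAY)[y0:y1,x-1:x+2].mean(1)])
gC=cv2.cvtColor(C["pixels"],cv2.COLOR_RGB2GRAY);print([int(v) for v in gC[360,300:345]],[int(v) for v in gC[367:372,322]])
E
```

```text
rim TL,TR,BR z.008 [[ 0.3846 -0.2176  0.008 ]
 [ 0.571  -0.2133  0.008 ]
 [ 0.5747 -0.3015  0.008 ]]
web top ends z.067 [[ 0.4769 -0.2351  0.067 ]
 [ 0.4772 -0.2886  0.067 ]]
rack guide/outer top-left, BR [[ 0.4085  0.0107  0.03  ]
 [ 0.4181  0.0261  0.03  ]
 [ 0.5981  0.0083  0.03  ]
 [ 0.5924 -0.0696  0.03  ]]
cell0 +y end top, -y end top [[ 0.4333  0.0128  0.0595]
 [ 0.4296 -0.0445  0.0595]]
cell3 +y end top, -y end top [[ 0.5268  0.0062  0.0765]
 [ 0.5226 -0.053   0.0765]]
caddy cells end tops [[ 0.4148 -0.2351  0.039 ]
 [ 0.4143 -0.2917  0.039 ]
 [ 0.4531 -0.2344  0.039 ]
 [ 0.4522 -0.2917  0.039 ]]
D [159, 125, 36, 51, 62, 64, 65, 65, 54, 28, 21, 21, 21, 20, 21, 21, 21, 21, 21, 20, 22, 26, 35, 45, 60, 62, 63, 63, 64, 64, 65, 64, 65, 65, 66, 66, 66, 67, 67, 67, 67, 68, 68, 68, 68, 68, 68, 68, 68, 68, 68, 68, 69, 68, 68, 68, 69, 68, 68, 68, 69, 68, 68, 68, 69, 68, 68, 68, 68, 69, 68, 107, 204, 239, 239, 239, 239, 239, 239, 239]
C [239, 170, 118, 89, 146, 169, 168, 167, 165, 151, 84, 20, 21, 49, 77, 81, 69, 42, 20, 20, 19, 19, 21, 20, 20, 20, 21, 20, 21, 21, 20, 20, 20, 21, 20, 20, 21, 20, 21, 20, 23, 32, 45, 66, 81, 80, 80, 80, 79, 80, 80, 79, 79, 79, 79, 79, 78, 78, 78, 78, 78, 78, 77, 77, 77, 77, 77, 77, 77, 76, 76, 75, 75, 75, 75, 75, 75, 73, 190, 237, 237, 237, 237, 237, 237]
[238, 237, 237, 238, 238, 238, 238, 237, 237, 237, 236, 236, 237, 237, 237, 237, 235, 191, 66, 73, 87, 84, 76, 68, 60, 51, 41, 155, 239, 239, 238, 239, 239, 239, 239, 239, 239, 238, 238, 238, 238, 239, 238, 239, 238] [73, 190, 237, 237, 237]
```

```bash
python3 - <<'E'
from h import *
D=load("wD");C=load("wC")
for n,d,c in(("web -y end",(322,266),(322,367.8)),("web +y end",(322,218),(322,331.7)),("cradle rear edge",(370,185.3),(370,291.5))): print(n,tri([(D,d),(C,c)]))
E
python3 inch.py '[[0.03,-0.01,0,0,0,0.18,1],[0.05,-0.02,0,0,0,0.36,1],[0.08,-0.03,0.02,0,0,0.54,1],[0.11,-0.04,0.04,0,0,0.72,1],[0.14,-0.04,0.06,0,0,0.9,1],[0.17,-0.04,0.08,0,0,1.08,1],[0.2,-0.04,0.1,0,0,1.26,1],[0.204,-0.04,0.12,0,0,1.44,1],[0.204,-0.04,0.12,0,0,1.62,1],[0.204,-0.04,0.12,0,0,1.644,1]]' 40
python3 - <<'E'
from h import *
s=ctrl.get_state();print(s["qpos"],s["eef_pos"]); print(R.from_quat(s["tcp_rot"]).as_matrix().round(3)); snap("wrist","wE")
E
```

```text
web -y end (array([ 0.47674865, -0.28801089,  0.06728794]), np.float64(0.0005977588144087083))
web +y end (array([ 0.47663285, -0.23651311,  0.06449461]), np.float64(0.000503137400527221))
cradle rear edge (array([ 0.53537489, -0.2121723 ,  0.01062192]), np.float64(0.0023117064176051364))
time: 4.65
eef_pos: [0.4294, -0.0142, 0.1318]
tcp_rot: [0.999, -0.035, -0.0, -0.0]
contact_force: [-0.4, 1.1, 0.2]
opening: 0.999
finger_force: 0.0
[-2.70300288e-01 -2.12380473e-01  2.21595735e+00  4.72180369e-04
  1.13829220e+00  1.37003660e+00] [ 0.42943199 -0.01416024  0.13184137]
[[ 0.998 -0.07  -0.   ]
 [-0.07  -0.998  0.   ]
 [-0.    -0.    -1.   ]]
```

View pics/wE.png

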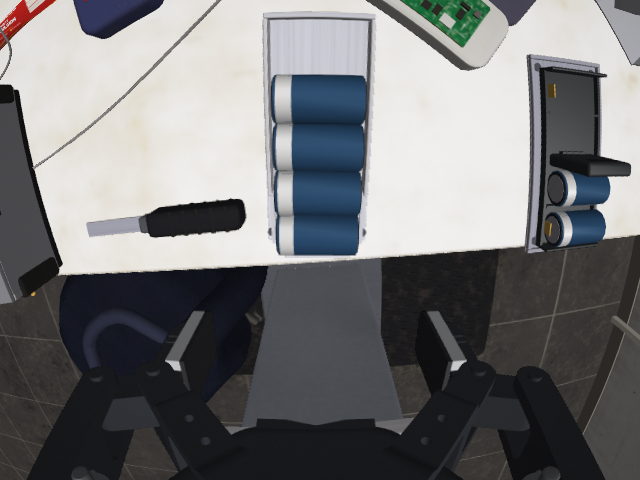

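wE shows the cells aligned with the tool: the stop cell spans u 277–359 at v≈235. The opener is at (165,220) and the cradle caddy is on the right.

```bash
python3 - <<'E'
from h import *
np.set_printoptions(precision=4,suppress=True)
E=load("wE");C=load("wC")
hsv=cv2.cvtColor(E["pixels"],cv2.COLOR_RGB2HSV)
m=cv2.inRange(hsv,(95,100,50),(115,255,255))
for v in(225,235,245): 
    u=np.where(m[v,260:380])[0]; print(v,u.min()+260,u.max()+260)
col=m[180:270,330];print("blue rows@330",np.where(col)[0].min()+180,np.where(col)[0].max()+180)
for z in(.043,.0595): print(z,onplane(E,[[277,235],[359,235],[318,253]],z))
y=lambda u,v:(250+u*190/612,90+v/2.4-350/2.4)
print(tri([(E,(277,231)),(C,y(88,386))]),tri([(E,(359,231)),(C,y(80,524))]))
s=ctrl.get_state()["eef_pos"];print(s)
E
```

```text
225 277 357
235 277 357
245 277 357
blue rows@330 180 254
0.043 [[ 0.4292  0.0146  0.043 ]
 [ 0.425  -0.0471  0.043 ]
 [ 0.4127 -0.0152  0.043 ]]
0.0595 [[ 0.4345  0.0124  0.0595]
 [ 0.4305 -0.0454  0.0595]
 [ 0.4189 -0.0156  0.0595]]
(array([0.4318, 0.014 , 0.0417]), np.float64(0.000521750174897963)) (array([ 0.4275, -0.0471,  0.0408]), np.float64(0.0003190271930255991))
[ 0.4298 -0.0146  0.1322]
```

```bash
python3 inch.py '[[0,0.0015,0.05,0,0,0,1],[0,0.0015,0.08,0,0,0,1],[0,0.0015,0.096,0,0,0,1],[0,0.0015,0.096,0,0,0,1],[0,0.0015,0.096,0,0,0,0],[0,0.0015,0.096,0,0,0,0],[0,0.0015,0.096,0,0,0,0],[0,0.0015,0.096,0,0,0,0]]' 40
```

```text
time: 5.7
eef_pos: [0.4302, -0.0175, 0.0363]
tcp_rot: [0.999, -0.037, 0.0, 0.0]
contact_force: [-0.4, -0.1, -0.8]
opening: 0.142
finger_force: 0.0
```

```bash
python3 - <<'E'
from h import *
print(ctrl.get_state()["opening"],ctrl.get_state()["finger_force"]); a=snap("wrist","wF")["pixels"];b=snap("side","sF")["pixels"]
cv2.imwrite("pics/F.png",np.hstack([a[100:500,120:520],cv2.resize(b[100:300,330:530],(380,380))])[:,:,::-1] if 0 else np.hstack([a[80:480,120:520],cv2.resize(b[80:280,300:500],(400,400))])[:,:,::-1])
E
```

```text
0.1421198888769713 0.0
```

View pics/F.png

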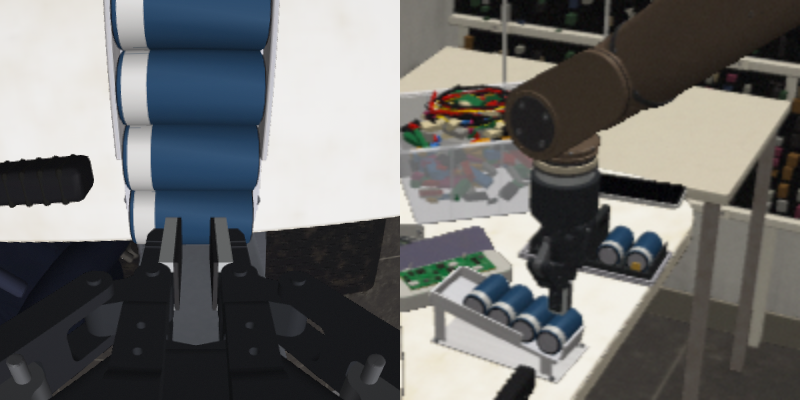

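F shows the fingers nearly shut just in front of or above the stop cell's near half, with tips at full-image (315,298). The cell was not gripped. I'll work out why before moving again.

```bash
python3 - <<'E'
from h import *
np.set_printoptions(precision=4,suppress=True)
F=load("wF");S=load("sF");s=ctrl.get_state();e=s["eef_pos"];print(e,F["xyz"],proj(F,e),proj(F,[.430,-.0165,.043]),proj(F,e+[0,0,.015]))
E=load("wE");print("side",proj(S,e),proj(S,[.43,-.0165,.043]),"wE rel",E["xyz"])
hsv=cv2.cvtColor(F["pixels"],cv2.COLOR_RGB2HSV);m=cv2.inRange(hsv,(95,100,50),(115,255,255))
for u in(275,285,360): 
    r=np.where(m[250:340,u])[0]+250; print(u,r.min(),r.max())
print(onplane(F,[[315,323]],.03))
cv2.imwrite("pics/sFz.png",cv2.resize(S["pixels"][185:275,350:470],None,fx=5,fy=5,interpolation=cv2.INTER_CUBIC)[:,:,::-1])
E
```

```text
[ 0.43   -0.0175  0.0361] [ 0.5137 -0.0239  0.2129] [[314.7593 283.5142]] [[312.7344 289.4101]] [[314.7094 296.6451]]
side [[380.1164 247.1407]] [[380.0254 244.892 ]] wE rel [ 0.5132 -0.0204  0.3083]
275 250 296
285 250 297
360 250 311
[[ 0.402  -0.0156  0.03  ]]
```

View pics/sFz.png

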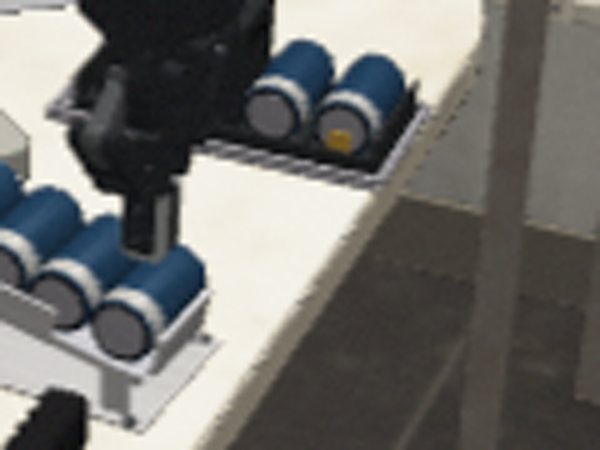

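```bash
python3 - <<'E'
from h import *
F=load("wF");S=load("sF")
print(tri([(F,(315,298)),(S,(380,236))]))
for z in(.04,.05,.06,.07): print(z,proj(S,[.43,-.0175,z]),proj(F,[.43,-.0175,z]),proj(F,[.441,-.0175,z]))
print(ctrl.get_state())
cv2.imwrite("pics/Fz.png",cv2.resize(F["pixels"][250:380,240:400],None,fx=4.5,fy=4.5,interpolation=cv2.INTER_CUBIC)[:,:,::-1])
E
```

```text
(array([ 0.43392716, -0.01922269,  0.06384955]), np.float64(0.0020764336416186384))
0.04 [[380.15369801 245.74913921]] [[314.70597519 286.71237194]] [[313.11299339 267.15978531]]
0.05 [[380.2833353  242.15729934]] [[314.67027291 295.57651697]] [[312.99301968 275.26264315]]
0.06 [[380.41403622 238.53598967]] [[314.63114675 305.34392189]] [[312.86081776 284.23827237]]
0.07 [[380.54581391 234.88484602]] [[314.58814519 316.14426466]] [[312.71460731 294.22333005]]
{'time': 5.8, 'qpos': array([-2.77398958e-01, -5.47819293e-02,  2.27776399e+00,  5.67648106e-06,
        9.18274260e-01,  1.36660754e+00]), 'dq': array([ 0.00020244,  0.00302994,  0.00010408,  0.0002158 , -0.00154045,
       -0.00102969]), 'joint_efforts': array([ 6.00075728e-03, -2.17777419e+01, -2.39498448e+01,  3.36643425e-04,
       -1.36290400e-03, -4.20531733e-04]), 'eef_pos': array([ 0.42997552, -0.01751941,  0.03609885]), 'tcp_rot': array([ 9.99330031e-01, -3.65986327e-02,  1.63850277e-04,  3.79123601e-05]), 'contact_force': array([-0.23571398,  0.62872221,  0.55000209]), 'wrist_torque': array([-0.08710625,  0.02512662,  0.00656719]), 'finger_force': 0.0, 'opening': 0.006610957823752171}
```

View pics/Fz.png

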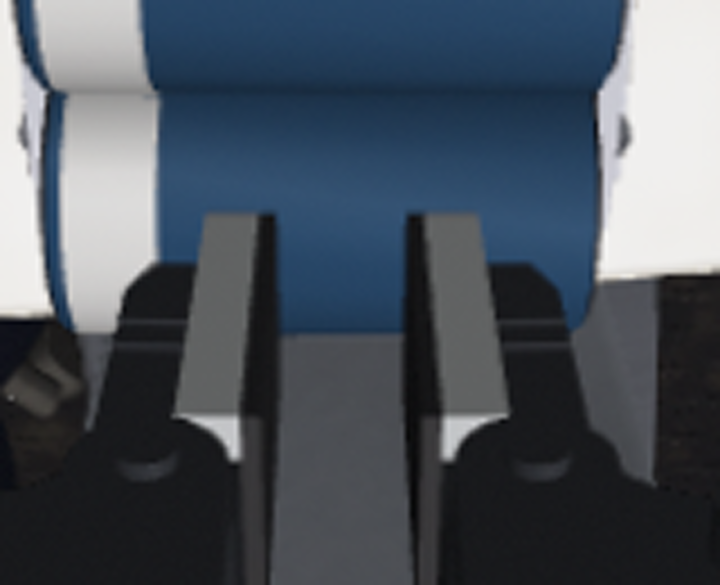

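```bash
python3 - <<'E'
from h import *
F=load("wF");S=load("sF")
print(tri([(F,(285.6,297.3)),(S,(375,235.4))]))
c=snap("wrist","wG"); g=cv2.cvtColor(c["pixels"],cv2.COLOR_RGB2GRAY)
h=cv2.cvtColor(c["pixels"],cv2.COLOR_RGB2HSV);m=cv2.inRange(h,(95,100,50),(115,255,255))
for u in (270,275,280,290,300,306,310,314,318,322,330,340): 
    print(u,[int(x) for x in g[285:345:3,u]])
s=ctrl.get_state();print(s["opening"],s["finger_force"],s["eef_pos"])
E
```

```text
(array([ 0.4401991 , -0.00644651,  0.07179518]), np.float64(0.0010841191801917443))
270 [206, 214, 218, 219, 218, 217, 215, 213, 210, 206, 200, 191, 175, 98, 79, 77, 77, 79, 79, 78]
275 [90, 91, 91, 92, 93, 94, 95, 103, 115, 125, 144, 154, 169, 104, 78, 78, 78, 76, 79, 78]
280 [72, 76, 76, 74, 71, 69, 67, 65, 63, 62, 60, 56, 52, 67, 53, 26, 27, 25, 25, 26]
290 [71, 75, 77, 75, 72, 70, 67, 64, 35, 25, 24, 25, 37, 25, 44, 24, 26, 24, 25, 25]
300 [69, 73, 76, 75, 79, 94, 97, 97, 97, 98, 97, 97, 97, 97, 98, 97, 97, 97, 97, 97]
306 [69, 73, 75, 77, 81, 97, 97, 97, 97, 97, 97, 97, 97, 97, 97, 97, 97, 96, 97, 97]
310 [69, 71, 75, 76, 81, 97, 97, 98, 98, 98, 97, 98, 87, 87, 87, 87, 78, 78, 78, 78]
314 [68, 72, 74, 77, 61, 25, 25, 24, 25, 24, 25, 24, 24, 24, 24, 26, 25, 25, 25, 25]
318 [68, 71, 75, 77, 61, 22, 21, 21, 21, 21, 21, 20, 20, 21, 20, 21, 21, 20, 21, 21]
322 [67, 71, 74, 77, 81, 97, 97, 97, 97, 97, 97, 97, 97, 97, 97, 97, 97, 97, 97, 96]
330 [66, 70, 74, 76, 82, 97, 98, 97, 97, 97, 97, 97, 97, 97, 97, 97, 97, 97, 97, 97]
340 [64, 68, 71, 75, 77, 75, 73, 70, 36, 24, 25, 24, 38, 26, 44, 24, 25, 25, 25, 26]
-0.0019908858873075095 0.0 [ 0.42989558 -0.01749119  0.03599136]
```

The tip triangulates to z ≈ 0.072 with the reported TCP at z = 0.036, so the fingers closed above the cell. I'll check the real tip height with a gentle touch on clear bench.

```bash
python3 inch.py '[[0,0,-0.05,0,0,0,0],[0.02,0.05,-0.06,0,0,0,0],[0.04,0.1,-0.06,0,0,0,0],[0.048,0.117,-0.03,0,0,0,0],[0.048,0.117,0.02,0,0,0,0],[0.048,0.117,0.03,0,0,0,0],[0.048,0.117,0.03,0,0,0,0]]'
python3 - <<'E'
from h import *
c=snap("wrist","wH");S=snap("side","sH");e=ctrl.get_state()["eef_pos"];print(e,ctrl.get_state()["contact_force"],proj(S,e),proj(S,e+[0,0,.036]))
x,y=[int(v) for v in proj(S,e)[0]]
cv2.imwrite("pics/Hz.png",np.hstack([cv2.resize(S["pixels"][y-60:y+30,x-45:x+45],(400,400),interpolation=cv2.INTER_CUBIC),c["pixels"][80:480,120:520]])[:,:,::-1])
E
```

```text
time: 6.72
eef_pos: [0.4689, -0.1373, 0.0058]
tcp_rot: [0.999, -0.036, -0.001, -0.0]
contact_force: [-0.4, -0.2, 0.1]
opening: -0.001
finger_force: 0.0
[ 0.47057767 -0.13806056  0.00769742] [ 0.1827116  -0.82885081  0.54525673] [[383.34888511 228.46643396]] [[383.82487245 216.24930585]]
```

View pics/Hz.png

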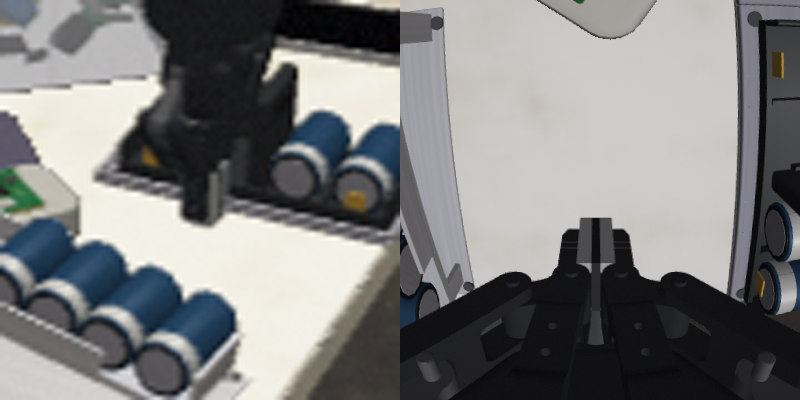

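Hz shows the shut fingertips hovering clear of the bench, with the tip at side pixel ≈(383,219) where the reported TCP would project to (383,228). The real tip therefore stands about 30 mm above the reported TCP. I'll touch down to get the number.

```bash
python3 inch.py '[[0,0,0.01,0,0,0,0],[0,0,0.018,0,0,0,0],[0,0,0.021,0,0,0,0],[0,0,0.021,0,0,0,0]]'; python3 inch.py '[[0,0,0.002,0,0,0,0],[0,0,0.002,0,0,0,0]]';python3 inch.py '[[0,0,0.002,0,0,0,0],[0,0,0.002,0,0,0,0]]';python3 inch.py '[[0,0,0.002,0,0,0,0],[0,0,0.002,0,0,0,0]]'
```

```text
time: 7.32
eef_pos: [0.4689, -0.1375, -0.0155]
tcp_rot: [0.999, -0.037, -0.0, -0.0]
contact_force: [-0.9, 0.2, -1.0]
opening: 0.002
finger_force: 0.0
time: 7.58
eef_pos: [0.4692, -0.1377, -0.0171]
tcp_rot: [0.999, -0.037, -0.0, -0.0]
contact_force: [0.6, -0.6, 0.6]
opening: 0.001
finger_force: 0.0
time: 7.82
eef_pos: [0.4691, -0.1376, -0.0192]
tcp_rot: [0.999, -0.037, -0.0, -0.0]
contact_force: [0.7, -0.3, -0.5]
opening: -0.002
finger_force: 0.0
time: 8.07
eef_pos: [0.4691, -0.1376, -0.0212]
tcp_rot: [0.999, -0.037, -0.0, -0.0]
contact_force: [-0.3, 0.0, -0.3]
opening: -0.001
finger_force: 0.0
```

```bash
for i in 1; do python3 inch.py '[[0,0,0.002,0,0,0,0],[0,0,0.002,0,0,0,0]]'|egrep 'eef|contact'; done; python3 inch.py '[[0,0,0.002,0,0,0,0],[0,0,0.002,0,0,0,0]]'|egrep 'eef|contact';python3 inch.py '[[0,0,0.002,0,0,0,0],[0,0,0.002,0,0,0,0]]'|egrep 'eef|contact'
python3 - <<'E'
from h import *
c=load("wH");S=load("sH")
print(tri([(c,(308,300)),(S,(383.5,219))]),tri([(c,(315,300)),(S,(382,218.5))]))
E
```

```text
eef_pos: [0.469, -0.1376, -0.0233]
contact_force: [-0.0, -0.5, -0.8]
eef_pos: [0.469, -0.1376, -0.0253]
contact_force: [0.4, -0.0, -0.9]
eef_pos: [0.469, -0.1376, -0.0273]
contact_force: [0.7, 0.4, 0.0]
(array([ 0.47262564, -0.13598707,  0.03518902]), np.float64(0.00235007266085015)) (array([ 0.47513629, -0.1379206 ,  0.03605831]), np.float64(2.469317221822193e-05))
```

```bash
python3 inch.py '[[0,0,0.002,0,0,0,0],[0,0,0.002,0,0,0,0]]'|egrep 'eef|contact'; python3 inch.py '[[0,0,0.002,0,0,0,0],[0,0,0.002,0,0,0,0]]'|egrep 'eef|contact'; python3 inch.py '[[0,0,0.001,0,0,0,0],[0,0,0.001,0,0,0,0]]'|egrep 'eef|contact'
```

```text
eef_pos: [0.469, -0.1376, -0.0293]
contact_force: [-1.3, 0.2, 0.1]
eef_pos: [0.469, -0.1376, -0.0313]
contact_force: [0.5, 0.4, 0.5]
eef_pos: [0.4691, -0.1376, -0.0321]
contact_force: [0.4, 0.2, 1.0]
```

```bash
python3 inch.py '[[0,0,0.002,0,0,0,0],[0,0,0.002,0,0,0,0]]'|egrep 'eef|contact'; python3 inch.py '[[0,0,0.001,0,0,0,0],[0,0,0.001,0,0,0,0]]'|egrep 'eef|contact';python3 inch.py '[[0,0,0.001,0,0,0,0],[0,0,0.001,0,0,0,0]]'|egrep 'eef|contact'; python3 inch.py '[[0,0,0.001,0,0,0,0],[0,0,0.001,0,0,0,0]]'|egrep 'eef|contact'
python3 - <<'E'
from h import *
c=snap("wrist","wI");S=snap("side","sI");e=ctrl.get_state()["eef_pos"];print(e,c["xyz"])
for z in(0,.005,.01,.03,-.03): print(z,proj(S,[e[0],e[1],z]))
g=cv2.cvtColor(S["pixels"],cv2.COLOR_RGB2GRAY)
for u in (378,380,382,384,386): print(u,[int(v) for v in g[205:250,u]])
E
```

```text
eef_pos: [0.4694, -0.1378, -0.0333]
contact_force: [-1.4, 0.3, 5.1]
eef_pos: [0.4694, -0.1378, -0.0334]
contact_force: [-4.7, 1.1, 12.4]
eef_pos: [0.4694, -0.1378, -0.0334]
contact_force: [-7.5, 3.4, 19.6]
eef_pos: [0.4694, -0.1378, -0.0335]
contact_force: [-10.8, 4.7, 27.1]
[ 0.4693832  -0.13780128 -0.03345214] [ 0.55370815 -0.14436358  0.1427318 ]
0 [[383.64758612 231.19334056]]
0.005 [[383.71332746 229.52536115]]
0.01 [[383.77931466 227.85114401]]
0.03 [[384.04574974 221.09119311]]
-0.03 [[383.25822488 241.07215535]]
378 [48, 37, 43, 41, 63, 34, 34, 24, 27, 27, 23, 21, 19, 25, 29, 48, 149, 152, 151, 153, 151, 149, 129, 126, 127, 153, 201, 139, 91, 47, 39, 41, 48, 55, 61, 62, 67, 78, 137, 218, 214, 189, 121, 48, 44]
380 [21, 18, 19, 19, 57, 88, 34, 26, 27, 26, 28, 24, 25, 25, 25, 21, 19, 23, 32, 31, 25, 34, 24, 35, 41, 30, 98, 223, 240, 197, 105, 60, 60, 62, 65, 75, 78, 79, 73, 93, 143, 174, 169, 162, 124]
382 [23, 25, 22, 22, 25, 45, 24, 24, 36, 30, 32, 28, 25, 24, 28, 24, 27, 30, 25, 27, 23, 26, 24, 29, 25, 20, 53, 164, 171, 70, 59, 63, 64, 72, 76, 75, 72, 66, 58, 54, 50, 72, 82, 112, 107]
384 [26, 24, 25, 23, 26, 46, 28, 26, 25, 26, 27, 29, 24, 25, 24, 20, 54, 55, 56, 55, 69, 64, 74, 70, 70, 70, 86, 98, 105, 67, 67, 71, 71, 73, 71, 66, 60, 54, 50, 48, 46, 44, 38, 35, 101]
386 [27, 25, 23, 20, 25, 20, 23, 23, 29, 24, 25, 26, 33, 34, 28, 52, 97, 88, 86, 85, 86, 86, 86, 87, 75, 74, 140, 226, 232, 93, 69, 67, 66, 66, 60, 55, 51, 48, 45, 43, 39, 35, 138, 198, 163]
```

Contact is at reported z = −0.0333, so the shut tips stand 33 mm above the reported TCP. I'll allow for that from now on. Next is the stop cell.

```bash
python3 inch.py '[[0,0,-0.06,0,0,0,0.5],[0,0,-0.11,0,0,0,1],[-0.02,-0.06,-0.11,0,0,0,1],[-0.048,-0.118,-0.11,0,0,0,1],[-0.048,-0.118,-0.11,0,0,0,1],[-0.048,-0.118,-0.06,0,0,0,1],[-0.048,-0.118,-0.034,0,0,0,1],[-0.048,-0.118,-0.034,0,0,0,1]]' 40
python3 inch.py '[[0,0,0,0,0,0,0],[0,0,0,0,0,0,0],[0,0,0,0,0,0,0],[0,0,0,0,0,0,0]]'
```

```text
time: 11.68
eef_pos: [0.4281, -0.0165, -0.005]
tcp_rot: [0.999, -0.037, -0.003, -0.001]
contact_force: [0.3, 0.7, -0.5]
opening: 1.004
finger_force: 0.0
time: 12.18
eef_pos: [0.4317, -0.0171, -0.0013]
tcp_rot: [0.999, -0.037, 0.002, 0.001]
contact_force: [-1.7, -0.4, 6.2]
opening: 0.694
finger_force: 44.3
```

```bash
python3 inch.py '[[0,0,-0.03,0,0,0,0],[0,0,-0.08,0,0,-0.05,0],[0.02,0.06,-0.08,0,0,-0.091,0],[0.04,0.12,-0.08,0,0,-0.091,0],[0.07,0.18,-0.08,0,0,-0.091,0],[0.0894,0.23,-0.07,0,0,-0.091,0],[0.0894,0.2396,-0.06,0,0,-0.091,0],[0.0894,0.2396,-0.06,0,0,-0.091,0],[0.0894,0.2396,-0.06,0,0,-0.091,0]]'
python3 - <<'E'
from h import *
np.set_printoptions(precision=4,suppress=True)
c=snap("wrist","wJ");h=cv2.cvtColor(c["pixels"],cv2.COLOR_RGB2HSV);m=cv2.inRange(h,(95,100,50),(115,255,255))
n,l,s,ce=cv2.connectedComponentsWithStats(m)
for i in range(1,n):
    if s[i,4]>100: print(s[i],ce[i].round(1))
st=ctrl.get_state();e=st["eef_pos"];print(e,st["tcp_rot"],proj(c,e+[0,0,.05]),"well2",proj(c,[.5017,-.262,.0225]),proj(c,[.4772,-.2625,.067]))
g=cv2.cvtColor(c["pixels"],cv2.COLOR_RGB2GRAY); cv2.imwrite("pics/Jz.png",np.hstack([c["pixels"][80:480,160:560],load("wJ")["pixels"][80:480,240:640]])[:,:,::-1])
E
```

```text
time: 13.3
eef_pos: [0.501, -0.2603, 0.0566]
tcp_rot: [1.0, 0.009, -0.0, -0.001]
contact_force: [0.2, -0.0, -1.3]
opening: 0.694
finger_force: 48.1
[   0  293   38   74 1332] [ 12.4 334.8]
[240 300   8  71 245] [243.  335.5]
[ 271  303  121   94 9526] [329.5 345.7]
[ 0.5013 -0.2604  0.057 ] [ 1.      0.0096 -0.0001 -0.0002] [[314.5088 336.1076]] well2 [[317.5867 258.2342]] [[317.8644 332.237 ]]
```

```bash
python3 - <<'E'
from h import *
c=load("wJ");g=cv2.cvtColor(c["pixels"],cv2.COLOR_RGB2GRAY)
ctr=np.array([.4772,-.2625,.003]);Rz=R.from_euler("z",1.1,degrees=True)
P=lambda x,y,z:proj(c,ctr+Rz.apply([x,y,z]))[0].round(1)
print("lip L,R",P(.0635,.035,.009),P(.0635,-.035,.009),"inner",P(.0635,.032,.003),P(.0635,-.032,.003),"end wall top",P(.085,0,.022),P(.082,0,.003))
v=int(P(.0635,0,.003)[1]);print(v,[int(x) for x in g[v,230:410:2]])
u=325;print([int(x) for x in g[130:300:2,u]])
E
```

```text
lip L,R [260.3 192.1] [375.  192.2] inner [266.4 190.1] [368.9 190.2] end wall top [317.9 158.8] [317.7 160.3]
189 [222, 222, 222, 222, 222, 222, 160, 147, 145, 108, 138, 143, 145, 146, 141, 45, 118, 111, 90, 45, 46, 45, 46, 45, 45, 45, 45, 46, 45, 46, 47, 47, 47, 47, 47, 46, 47, 48, 48, 48, 47, 48, 48, 48, 48, 48, 48, 49, 49, 49, 49, 50, 50, 50, 50, 51, 52, 52, 52, 52, 52, 52, 52, 53, 54, 54, 54, 55, 55, 42, 44, 56, 62, 107, 122, 147, 150, 217, 217, 217, 216, 217, 216, 215, 214, 214, 214, 215, 216, 217]
[216, 216, 218, 218, 177, 138, 143, 140, 128, 143, 144, 143, 143, 144, 44, 20, 38, 51, 40, 50, 49, 50, 49, 49, 50, 49, 49, 48, 49, 49, 49, 50, 49, 49, 48, 49, 48, 49, 48, 48, 48, 48, 48, 49, 49, 49, 21, 37, 48, 49, 48, 48, 48, 47, 47, 48, 48, 47, 48, 48, 47, 48, 48, 47, 47, 47, 47, 47, 46, 46, 46, 47, 40, 20, 34, 45, 22, 21, 20, 21, 21, 21, 20, 21, 23]
```

```bash
python3 inch.py '[[0.001,0.001,0.03,0,0,0,0],[0.001,0.001,0.06,0,0,0,0],[0.001,0.001,0.072,0,0,0,0],[0.001,0.001,0.077,0,0,0,0],[0.001,0.001,0.077,0,0,0,0]]'
```

```text
time: 13.98
eef_pos: [0.5032, -0.2631, -0.0193]
tcp_rot: [1.0, 0.009, 0.0, 0.0]
contact_force: [0.4, 0.6, -1.5]
opening: 0.695
finger_force: 48.1
```

```bash
python3 inch.py '[[0,0,0,0,0,0,1],[0,0,0,0,0,0,1],[0,0,0,0,0,0,1],[0,0,-0.04,0,0,0,1],[0,0,-0.09,0,0,0,1],[-0.02,-0.06,-0.11,0,0,0.05,1],[-0.04,-0.12,-0.11,0,0,0.091,1],[-0.06,-0.18,-0.11,0,0,0.091,1],[-0.0683,-0.24,-0.11,0,0,0.091,1],[-0.0683,-0.2478,-0.11,0,0,0.091,1]]'
python3 - <<'E'
from h import *
np.set_printoptions(precision=4,suppress=True)
c=snap("wrist","wK");h=cv2.cvtColor(c["pixels"],cv2.COLOR_RGB2HSV);m=cv2.inRange(h,(95,100,50),(115,255,255))
print(ctrl.get_state()["eef_pos"])
n,l,s,ce=cv2.connectedComponentsWithStats(m)
for i in range(1,n):
    if s[i,4]>100: print(s[i],ce[i].round(1))
for v in(235,245): 
    u=np.where(m[v,260:380])[0]; print(v,u.min()+260,u.max()+260)
P=proj(c,[[.430,-.0165,.043],[.432,.0132,.0595],[.428,-.0465,.0595],[.5017,-.262,.0225],[.414,-.263,.0225]]);print(P)
r=np.where(m[180:330,330])[0]+180;print(r.min(),r.max())
E
```

```text
time: 15.22
eef_pos: [0.4286, -0.0135, 0.0898]
tcp_rot: [0.999, -0.034, -0.0, -0.0]
contact_force: [-0.2, -1.1, 0.1]
opening: 1.002
finger_force: 0.0
[ 0.4293 -0.014   0.09  ]
[ 605  119   35   40 1094] [624.5 139.5]
[  288   123    87   154 12306] [329.6 197.2]
[265 124   7 106 250] [267.6 173.6]
[ 600  180   40   37 1010] [620.8 199.4]
[ 593  221   42   40 1176] [615.  239.5]
235 272 365
245 271 366
[[319.3899 249.6532]
 [270.1586 259.1429]
 [369.4992 258.9911]
 [611.4852 137.7076]
 [601.921  238.7933]]
180 275
```

```bash
python3 inch.py '[[0,0,0.05,0,0,0,1],[0,0,0.08,0,0,0,1],[0,0,0.093,0,0,0,1],[0,0,0.093,0,0,0,1],[0,0,0.093,0,0,0,0],[0,0,0.093,0,0,0,0],[0,0,0.093,0,0,0,0],[0,0,0.093,0,0,0,0]]' 40
```

```text
time: 16.27
eef_pos: [0.4315, -0.017, -0.0014]
tcp_rot: [0.999, -0.037, 0.002, 0.001]
contact_force: [-1.9, -1.0, 7.2]
opening: 0.693
finger_force: 43.7
```

```bash
python3 inch.py '[[0,0,-0.03,0,0,0,0],[0,0,-0.08,0,0,-0.05,0],[0.02,0.06,-0.08,0,0,-0.091,0],[0.05,0.12,-0.08,0,0,-0.091,0],[0.09,0.17,-0.08,0,0,-0.091,0],[0.125,0.22,-0.07,0,0,-0.091,0],[0.1293,0.237,-0.06,0,0,-0.091,0],[0.1293,0.237,-0.06,0,0,-0.091,0],[0.1293,0.237,-0.06,0,0,-0.091,0]]'
python3 - <<'E'
from h import *
c=snap("wrist","wL");g=cv2.cvtColor(c["pixels"],cv2.COLOR_RGB2GRAY);print(ctrl.get_state()["eef_pos"])
ctr=np.array([.4772,-.2625,.003]);Rz=R.from_euler("z",1.1,degrees=True)
P=lambda x,y,z:proj(c,ctr+Rz.apply([x,y,z]))[0].round(1)
print("end wall corners",P(.085,.035,.022),P(.085,-.035,.022),P(.082,0,.003))
v=int(P(.085,0,.022)[1])+6;print(v,[int(x) for x in g[v,230:410:2]]);print([int(x) for x in g[v-30:v+50:2,325]])
E
python3 inch.py '[[0,0,0.03,0,0,0,0],[0,0,0.06,0,0,0,0],[0,0,0.072,0,0,0,0],[0,0,0.077,0,0,0,0],[0,0,0.077,0,0,0,0]]'
```

```text
time: 17.4
eef_pos: [0.5409, -0.2612, 0.0566]
tcp_rot: [1.0, 0.009, -0.0, -0.001]
contact_force: [-0.1, 0.8, -1.4]
opening: 0.687
finger_force: 48.0
[ 0.54111844 -0.26100275  0.05696727]
end wall corners [255.7 227.2] [374.4 227.1] [315.1 222.9]
233 [229, 230, 230, 230, 230, 230, 174, 158, 153, 125, 154, 152, 154, 83, 57, 44, 43, 42, 44, 44, 44, 45, 44, 44, 44, 45, 44, 43, 44, 45, 44, 44, 44, 44, 45, 44, 45, 44, 45, 44, 45, 45, 44, 45, 45, 45, 45, 44, 46, 45, 46, 45, 45, 45, 46, 46, 46, 46, 46, 46, 47, 46, 46, 47, 46, 46, 47, 45, 47, 48, 47, 49, 141, 156, 164, 225, 225, 225, 225, 224, 224, 225, 224, 225, 225, 225, 226, 226, 225, 225]
[108, 151, 152, 133, 155, 154, 154, 154, 126, 28, 23, 23, 23, 22, 54, 46, 51, 51, 51, 52, 51, 50, 51, 51, 50, 51, 50, 51, 51, 50, 50, 50, 50, 49, 49, 50, 49, 49, 24, 23]
time: 18.08
eef_pos: [0.5421, -0.2623, -0.0192]
tcp_rot: [1.0, 0.009, 0.001, 0.0]
contact_force: [-0.3, 0.5, -1.3]
opening: 0.693
finger_force: 48.1
```

```bash
python3 inch.py '[[0,0,0,0,0,0,1],[0,0,0,0,0,0,1],[0,0,0,0,0,0,1],[0,0,-0.05,0,0,0,1],[0,0,-0.11,0,0,0,1],[-0.03,-0.06,-0.16,0,0,-0.18,1],[-0.06,-0.12,-0.18,0,0,-0.36,1],[-0.08,-0.18,-0.18,0,0,-0.54,1],[-0.1,-0.24,-0.18,0,0,-0.72,1],[-0.1,-0.3,-0.18,0,0,-0.9,1]]'
python3 - <<'E'
from h import *
np.set_printoptions(precision=4,suppress=True)
E=load("wE");H=load("wH")
g=cv2.cvtColor(E["pixels"],cv2.COLOR_RGB2GRAY)
m=((g<60)).astype(np.uint8); m[:190]=0;m[245:]=0;m[:,:140]=0;m[:,252:]=0
n,l,s,ce=cv2.connectedComponentsWithStats(m);i=1+s[1:,4].argmax();print(s[i],ce[i],cv2.minAreaRect(np.argwhere(l==i)[:,::-1].astype(np.float32)))
print("opener",onplane(E,[ce[i]],.022),onplane(E,[[88,229]],.016), onplane(E,[[148,222],[245,213]],.02))
print("device corner",onplane(H,[[325,118]],.03),onplane(H,[[325,118]],.0))
B=load("wB");print("lid corners",onplane(B,[[218,138],[372,120],[377,202],[228,218]],.092))
C=load("wD");print("device wD",onplane(C,[[390,135]],.03),"bench front edge",onplane(C,[[246,240],[248,140]],0))
E
```

```text
time: 19.32
eef_pos: [0.4382, 0.0136, 0.1603]
tcp_rot: [0.896, 0.445, 0.001, 0.001]
contact_force: [1.3, 1.0, 0.1]
opening: 1.0
finger_force: 0.0
[ 143  199  103   38 2839] [195.895  218.0106] ((194.20167541503906, 218.4664764404297), (31.628952026367188, 101.36569213867188), 84.14398956298828)
opener [[0.4421 0.0838 0.022 ]] [[0.4399 0.1997 0.016 ]] [[0.4419 0.1299 0.02  ]
 [0.4425 0.0419 0.02  ]]
device corner [[ 0.5525 -0.1476  0.03  ]] [[ 0.5525 -0.1483  0.    ]]
lid corners [[0.3926 0.3609 0.092 ]
 [0.5838 0.3817 0.092 ]
 [0.5934 0.2777 0.092 ]
 [0.4003 0.2564 0.092 ]]
device wD [[ 0.5505 -0.153   0.03  ]] bench front edge [[ 0.385  -0.2818  0.    ]
 [ 0.3929 -0.1602  0.    ]]
```

```bash
python3 inch.py '[[0.02,-0.01,0,0,0,-0.17,1],[0.043,-0.025,0,0,0,-0.34,1],[0.043,-0.025,0,0,0,-0.51,1],[0.043,-0.025,0,0,0,-0.665,1],[0.043,-0.025,0,0,0,-0.665,1],[0.043,-0.025,0,0,0,-0.665,1]]'
python3 - <<'E'
from h import *
np.set_printoptions(precision=4,suppress=True)
c=snap("wrist","wM");st=ctrl.get_state();print(st["eef_pos"],st["tcp_rot"])
g=cv2.cvtColor(c["pixels"],cv2.COLOR_RGB2GRAY)
P=proj(c,[[.442,.0435,.03],[.442,.1275,.03],[.440,.1995,.0165],[.442,.0855,.015]]);print(P)
cv2.imwrite("pics/M.png",c["pixels"][:,:,::-1])
x0,y0,x1,y1=[int(v) for v in (P[:,0].min()-30,P[:,1].min()-15,P[:,0].max()+30,P[:,1].max()+30)]
w=g[y0:y1,x0:x1]; hm=((w<70)).astype(np.uint8)
n,l,s,ce=cv2.connectedComponentsWithStats(hm)
for i in range(1,n):
    if s[i,4]>200: print(s[i]+np.array([x0,y0,0,0,0]),ce[i]+[x0,y0])
for v in range(int(P[2,1])-6,int(P[2,1])+60,6): print(v,[int(q) for q in g[v,int(P[2,0])-16:int(P[2,0])+17:2]])
E
```

```text
time: 20.08
eef_pos: [0.4454, 0.0614, 0.1598]
tcp_rot: [0.704, 0.71, 0.0, 0.0]
contact_force: [-0.3, -0.3, -0.8]
opening: 0.997
finger_force: 0.0
[0.4454 0.0614 0.1597] [0.7036 0.7106 0.     0.0001]
[[310.4894 236.703 ]
 [311.2294 138.9488]
 [309.8164  55.0137]
 [311.0094 185.8236]]
[ 297  137   26   96 2325] [309.8735 184.1996]
49 [236, 235, 235, 234, 233, 232, 232, 231, 232, 232, 231, 230, 231, 230, 231, 232, 232]
55 [235, 235, 234, 233, 175, 159, 157, 159, 159, 161, 162, 160, 159, 232, 231, 231, 232]
61 [234, 233, 233, 233, 216, 159, 157, 160, 159, 162, 162, 160, 159, 231, 231, 232, 232]
67 [233, 233, 233, 234, 207, 160, 156, 160, 160, 161, 163, 159, 159, 230, 230, 230, 230]
73 [232, 232, 232, 232, 197, 160, 156, 160, 160, 162, 162, 160, 159, 229, 229, 228, 229]
79 [232, 232, 232, 231, 196, 161, 156, 160, 161, 162, 163, 160, 160, 230, 231, 229, 229]
85 [231, 231, 231, 230, 185, 163, 157, 160, 162, 163, 163, 160, 160, 230, 231, 229, 229]
91 [229, 229, 229, 229, 197, 163, 157, 161, 163, 162, 163, 161, 159, 229, 231, 231, 231]
97 [232, 232, 232, 232, 185, 164, 157, 161, 162, 163, 164, 161, 160, 230, 231, 231, 231]
103 [234, 235, 235, 234, 176, 164, 157, 161, 163, 164, 163, 161, 160, 230, 231, 231, 230]
109 [234, 234, 235, 236, 195, 164, 157, 161, 163, 164, 164, 162, 160, 229, 231, 231, 230]
```

View pics/M.png

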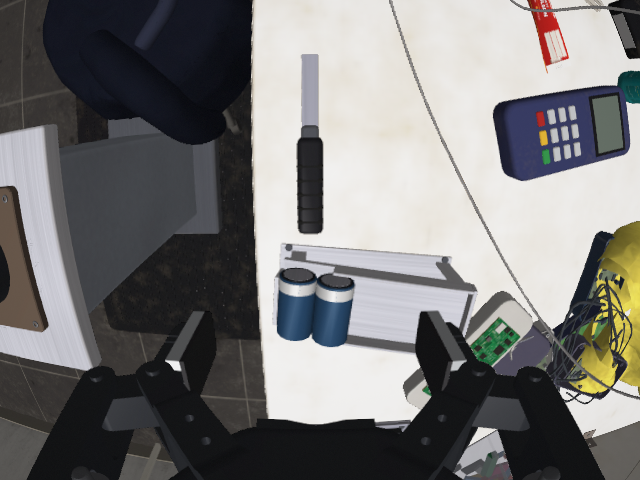

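M shows the opener at (310,150), blade up, tip at v≈54, and handle rows 137–233. Two cells are left on the rack at the stop, so both transfers went as planned. Now I grip the opener.

```bash
python3 inch.py '[[0.02,-0.004,0.05,0,0,0,1],[0.025,-0.0042,0.1,0,0,0,1],[0.025,-0.0042,0.15,0,0,0,1],[0.025,-0.0042,0.18,0,0,0,1],[0.025,-0.0042,0.19,0,0,0,1],[0.025,-0.0042,0.19,0,0,0,0.6]]' 90
python3 inch.py '[[0,0,0,0,0,0,0],[0,0,0,0,0,0,0],[0,0,0,0,0,0,0],[0,0,0,0,0,0,0],[0,0,0,0,0,0,0]]' 90
```

```text
time: 20.88
eef_pos: [0.4411, 0.0864, -0.0302]
tcp_rot: [0.703, 0.711, -0.0, -0.0]
contact_force: [-0.2, -0.3, 0.1]
opening: 0.817
finger_force: 0.0
time: 21.5
eef_pos: [0.4423, 0.0864, -0.0289]
tcp_rot: [0.703, 0.711, 0.001, 0.001]
contact_force: [0.3, -0.1, 6.8]
opening: 0.237
finger_force: 90.6
```

```bash
python3 inch.py '[[0,0,-0.04,0,0,0,0],[0,0,-0.1,0,0,0,0],[0.01,0.03,-0.15,0,0,-0.05,0],[0.03,0.07,-0.17,0,0,-0.098,0],[0.033,0.07,-0.17,0,0,-0.098,0],[0.033,0.07,-0.17,0,0,-0.098,0]]'
python3 - <<'E'
from h import *
np.set_printoptions(precision=4,suppress=True)
c=snap("wrist","wN");st=ctrl.get_state();print(st["eef_pos"],st["tcp_rot"],st["opening"])
s=snap("scene","scN");d=snap("side","sdN")
P=lambda cc:proj(cc,[[.4003,.2564,.092],[.5934,.2777,.092],[.5838,.3817,.092],[.3926,.3609,.092]])
print(P(c),P(s),P(d))
cv2.imwrite("pics/N.png",c["pixels"][:,:,::-1])
E
```

```text
time: 22.25
eef_pos: [0.509, 0.1203, 0.1382]
tcp_rot: [0.667, 0.745, -0.001, -0.001]
contact_force: [-0.1, 1.0, -1.0]
opening: 0.242
finger_force: 89.6
[0.5085 0.1201 0.1378] [ 0.6672  0.7449 -0.0015 -0.0014] 0.24026865392405858
[[ 164.4422   25.9315]
 [ 477.6714   27.8943]
 [ 469.3496 -105.0653]
 [ 180.4295 -109.2895]] [[304.1971 336.8167]
 [216.8013 291.4248]
 [178.4935 329.7662]
 [267.1916 380.2132]] [[339.8966 299.2048]
 [248.994  279.0036]
 [222.8334 310.5601]
 [318.079  333.9999]]
```

View pics/N.png

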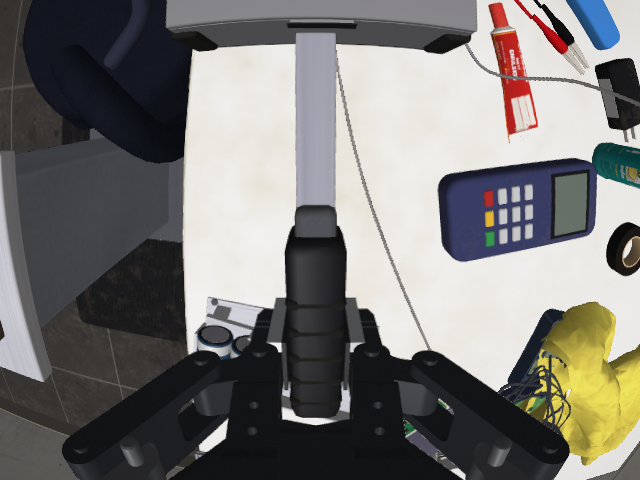

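N shows the opener held straight, blade tip at (316,33). The pry notch is the dark slot at u 288–357, v≈25, and the lid's front corners are at (166,28) and (476,32).

```bash
python3 - <<'E'
from h import *
np.set_printoptions(precision=4,suppress=True)
c=load("wN");st=ctrl.get_state();e=st["eef_pos"];Rt=R.from_quat(st["tcp_rot"]).as_matrix();tx=Rt[:,0];print(e,tx,np.degrees(np.arctan2(tx[1],tx[0])))
for z in(.042,.044,.046): print(z,proj(c,e+tx*.114-Rt[:,2]*z),proj(c,e+tx*.042-Rt[:,2]*z))
g=cv2.cvtColor(c["pixels"],cv2.COLOR_RGB2GRAY)
for u in (250,300,322,345,400): print(u,[int(q) for q in g[0:62:2,u]])
for v in(23,25,27): print(v,[int(q) for q in g[v,280:366:3]])
print("notch",onplane(c,[[288,23.5],[322,24],[357,24]],.082),onplane(c,[[166,28],[476,32]],.086))
S=load("sdN");C=load("scN")
# lid front corner by contrast: save crop numeric
E
```

```text
[0.5086 0.1199 0.1379] [-0.1094  0.994   0.0001] 96.28116877995325
0.042 [[313.4584  35.6553]] [[313.3375 229.3639]]
0.044 [[313.4352  34.4544]] [[313.3147 230.9392]]
0.046 [[313.4114  33.2187]] [[313.2913 232.5582]]
250 [134, 135, 134, 135, 135, 135, 135, 135, 135, 118, 77, 79, 74, 74, 74, 73, 74, 74, 74, 74, 74, 74, 66, 232, 231, 230, 230, 231, 230, 228, 227]
300 [135, 134, 135, 135, 135, 136, 136, 136, 126, 76, 141, 74, 18, 17, 74, 74, 90, 158, 158, 159, 159, 159, 159, 159, 159, 160, 159, 159, 159, 160, 160]
322 [135, 135, 135, 136, 135, 136, 136, 136, 127, 79, 141, 89, 18, 17, 62, 74, 99, 161, 161, 161, 161, 162, 162, 162, 162, 162, 162, 162, 163, 162, 163]
345 [135, 135, 135, 136, 135, 135, 135, 136, 133, 85, 140, 140, 24, 19, 37, 74, 73, 74, 73, 74, 75, 75, 138, 229, 230, 231, 232, 232, 232, 232, 233]
400 [135, 135, 135, 135, 135, 135, 136, 136, 136, 135, 129, 75, 83, 74, 73, 74, 73, 74, 73, 74, 74, 74, 75, 67, 232, 233, 233, 233, 232, 232, 232]
23 [73, 74, 60, 33, 32, 33, 32, 32, 31, 31, 31, 31, 31, 31, 32, 33, 33, 32, 32, 33, 33, 33, 33, 33, 52, 59, 74, 73, 74]
25 [73, 74, 65, 17, 17, 17, 16, 18, 18, 17, 17, 18, 17, 17, 16, 16, 19, 19, 18, 18, 17, 17, 16, 16, 17, 17, 74, 74, 74]
27 [75, 74, 74, 16, 17, 16, 18, 18, 17, 16, 17, 17, 17, 16, 18, 17, 17, 17, 18, 17, 16, 17, 18, 17, 16, 18, 75, 74, 74]
notch [[0.4767 0.2617 0.082 ]
 [0.4974 0.2634 0.082 ]
 [0.5187 0.2663 0.082 ]] [[0.3989 0.2564 0.086 ]
 [0.595  0.2765 0.086 ]]
```

```bash
python3 - <<'E'
from h import *
np.set_printoptions(precision=4,suppress=True)
N=load("wN");B=load("wB");S=load("scN")
print(tri([(N,(166,25)),(B,(228,218))]),tri([(N,(477,27)),(B,(377,202))]))
print(tri([(N,(166,25)),(B,(228,218)),(S,(306,345))]))
E
```

```text
(array([0.401 , 0.2567, 0.0925]), np.float64(0.0005348535000855168)) (array([0.5931, 0.278 , 0.0924]), np.float64(0.0003311081141730901))
(array([0.3956, 0.2575, 0.078 ]), np.float64(0.00503225069587446))
```

```bash
python3 inch.py '[[0,0,0.06,0,0,0,0],[0,0,0.09,0,0,0,0],[0,0,0.1006,0,0,0,0],[0,0,0.1006,0,0,0,0],[0.015,0,0.1006,0,0,0,0],[0.025,0,0.1006,0,0,0,0],[0.03,0,0.1006,0,0,0,0],[0.03,0,0.1006,0,0,0,0]]'
python3 - <<'E'
from h import *
c=snap("wrist","wO");g=cv2.cvtColor(c["pixels"],cv2.COLOR_RGB2GRAY)
for u in(290,300,310,316,322,330,340,350): print(u,[int(q) for q in g[0:60:2,u]])
E
```

```text
time: 23.4
eef_pos: [0.5073, 0.1507, 0.0394]
tcp_rot: [0.667, 0.745, 0.0, 0.0]
contact_force: [-0.0, -1.0, -1.6]
opening: 0.241
finger_force: 89.6
290 [113, 114, 114, 114, 115, 115, 114, 115, 115, 115, 115, 111, 101, 67, 97, 119, 120, 29, 13, 13, 14, 44, 63, 62, 62, 63, 63, 63, 63, 63]
300 [114, 114, 114, 114, 114, 114, 115, 114, 115, 115, 115, 111, 101, 67, 90, 120, 100, 135, 135, 135, 135, 135, 135, 135, 135, 135, 135, 135, 135, 135]
310 [114, 114, 114, 114, 114, 115, 115, 115, 115, 115, 116, 111, 101, 67, 96, 120, 102, 136, 136, 136, 136, 136, 137, 137, 136, 137, 137, 137, 137, 137]
316 [114, 114, 114, 114, 115, 115, 114, 115, 115, 115, 116, 112, 101, 67, 96, 120, 102, 135, 135, 135, 135, 135, 136, 136, 136, 136, 136, 137, 137, 137]
322 [114, 114, 114, 114, 115, 115, 114, 116, 114, 115, 115, 112, 101, 68, 84, 120, 103, 137, 137, 138, 137, 138, 137, 138, 137, 138, 138, 138, 138, 138]
330 [114, 114, 115, 114, 114, 115, 115, 115, 115, 115, 115, 112, 104, 69, 77, 120, 101, 135, 135, 136, 136, 136, 136, 136, 136, 137, 136, 136, 136, 137]
340 [114, 114, 114, 114, 115, 115, 115, 115, 115, 116, 116, 113, 106, 72, 72, 119, 120, 28, 14, 13, 14, 38, 63, 63, 62, 62, 62, 63, 62, 63]
350 [115, 114, 114, 115, 115, 115, 115, 115, 115, 116, 115, 114, 107, 76, 60, 119, 119, 26, 20, 14, 13, 13, 63, 62, 63, 63, 62, 63, 62, 63]
```

```bash
python3 - <<'E'
from h import *
c=load("wO");st=ctrl.get_state();e=st["eef_pos"];tx=R.from_quat(st["tcp_rot"]).as_matrix()[:,0];print(e,st["contact_force"])
for z in(.044,.045,.0465,.048): print(z,proj(c,e+tx*.114+[.001,0,z]))
print("notch top/bot, lid top",proj(c,[[.497,.2674,.086],[.497,.2674,.078],[.497,.2674,.092]]))
print("notch from view: v=33.3 z.086 ->",onplane(c,[[316,33.3]],.086),onplane(c,[[350,43]],.078))
print("opener blade root etc: tip edge v=32.7 at z",[ (z,onplane(c,[[316,32.7]],z)[0].round(4)) for z in (.081,.083,.085)])
E
```

```text
[0.50726124 0.15044179 0.03931628] [ 0.05585024 -0.18125982 -0.94740154]
0.044 [[317.10628594  34.51783698]]
0.045 [[317.12329669  33.90434945]]
0.0465 [[317.14929226  32.96734307]]
0.048 [[317.17588036  32.00962395]]
notch top/bot, lid top [[322.2711583   23.47052162]
 [321.84608921  28.74156606]
 [322.6246892   19.10042534]]
notch from view: v=33.3 z.086 -> [[0.49528225 0.26352962 0.086     ]] [[0.50773625 0.26321698 0.078     ]]
opener blade root etc: tip edge v=32.7 at z [(0.081, array([0.4951, 0.2649, 0.081 ])), (0.083, array([0.4952, 0.2644, 0.083 ])), (0.085, array([0.4952, 0.264 , 0.085 ]))]
```

```bash
python3 inch.py '[[-0.002,0,0.0015,0,0,0,0],[-0.002,0,0.0015,0,0,0,0],[0.002,0,0.0015,0,0,0,0],[0.005,0,0.0015,0,0,0,0],[0.005,0,0.0015,0,0,0,0]]'
python3 - <<'E'
from h import *
c=snap("wrist","wP");g=cv2.cvtColor(c["pixels"],cv2.COLOR_RGB2GRAY)
for u in(290,310,322,330,350): print(u,[int(q) for q in g[0:70:2,u]])
E
```

```text
time: 24.08
eef_pos: [0.5066, 0.1553, 0.0376]
tcp_rot: [0.667, 0.745, 0.0, 0.0]
contact_force: [0.6, -0.0, -0.8]
opening: 0.24
finger_force: 89.6
290 [115, 114, 115, 115, 115, 116, 115, 116, 116, 115, 116, 116, 116, 116, 116, 116, 116, 113, 102, 68, 111, 121, 76, 27, 15, 13, 31, 63, 63, 63, 64, 63, 63, 63, 62]
310 [115, 115, 115, 116, 116, 115, 116, 116, 116, 116, 117, 117, 117, 117, 117, 117, 117, 112, 100, 66, 120, 137, 137, 137, 138, 137, 138, 138, 137, 138, 139, 139, 138, 138, 138]
322 [115, 115, 115, 115, 116, 116, 116, 116, 116, 116, 116, 117, 117, 117, 117, 117, 117, 113, 101, 68, 120, 138, 138, 139, 138, 139, 139, 139, 139, 139, 139, 139, 139, 140, 140]
330 [115, 115, 115, 116, 116, 116, 116, 116, 116, 116, 117, 117, 117, 117, 117, 116, 117, 114, 104, 69, 117, 137, 137, 137, 138, 137, 137, 137, 137, 137, 137, 137, 137, 138, 137]
350 [115, 116, 116, 116, 116, 116, 116, 117, 116, 116, 117, 117, 118, 117, 117, 118, 117, 115, 108, 76, 77, 121, 101, 29, 12, 12, 14, 63, 63, 63, 63, 63, 63, 63, 63]
```

```bash
python3 inch.py '[[0.003,0,0,0,0,0,0],[0.006,0,0,0,0,0,0],[0.009,0,0,0,0,0,0],[0.009,0,0,0,0,0,0]]'
python3 - <<'E'
from h import *
c=snap("wrist","wQ");g=cv2.cvtColor(c["pixels"],cv2.COLOR_RGB2GRAY)
for u in(290,310,322,350): print(u,[int(q) for q in g[50:84:1,u]])
E
```

```text
time: 24.62
eef_pos: [0.5056, 0.1643, 0.0376]
tcp_rot: [0.667, 0.745, -0.0, -0.0]
contact_force: [0.1, -0.1, 0.3]
opening: 0.234
finger_force: 89.6
290 [123, 123, 123, 124, 123, 124, 123, 123, 123, 123, 120, 115, 111, 92, 72, 80, 117, 123, 77, 35, 29, 14, 14, 14, 27, 55, 66, 67, 66, 66, 66, 66, 67, 66]
310 [123, 123, 123, 123, 123, 123, 124, 124, 124, 123, 120, 115, 109, 92, 72, 102, 138, 144, 143, 144, 144, 143, 144, 143, 144, 143, 144, 144, 144, 144, 144, 144, 144, 144]
322 [123, 123, 123, 123, 124, 123, 123, 124, 123, 123, 120, 116, 110, 93, 74, 89, 133, 144, 145, 145, 145, 145, 145, 145, 145, 145, 145, 145, 145, 146, 145, 145, 145, 145]
350 [123, 123, 124, 124, 124, 124, 123, 124, 124, 124, 123, 119, 115, 107, 85, 68, 100, 126, 103, 40, 32, 27, 16, 14, 16, 41, 67, 66, 66, 66, 66, 67, 66, 67]
```

The blade is in the notch with no force, and the lid edge hides its tip. Now I lever up along the lid's arc.

```bash
python3 inch.py '[[0,0,-0.01,0,0,0,0],[0,0,-0.02,0,0,0,0],[0.005,0,-0.04,0,0,0,0],[0.015,0,-0.06,0,0,0,0],[0.03,0,-0.07,0,0,0,0],[0.03,0,-0.07,0,0,0,0]]'; python3 inch.py '[[0.01,0,-0.003,0,0,0,0],[0.02,0,-0.005,0,0,0,0],[0.03,0,-0.005,0,0,0,0],[0.04,0,-0.005,0,0,0,0],[0.05,0,-0.005,0,0,0,0],[0.06,0,-0.005,0,0,0,0],[0.07,0,-0.005,0,0,0,0],[0.076,0,-0.005,0,0,0,0],[0.076,0,-0.005,0,0,0,0]]'
```

```text
time: 25.42
eef_pos: [0.5032, 0.1951, 0.1091]
tcp_rot: [0.667, 0.745, 0.002, 0.001]
contact_force: [-0.3, 0.1, -1.2]
opening: 0.239
finger_force: 89.5
time: 26.55
eef_pos: [0.4939, 0.2686, 0.1123]
tcp_rot: [0.667, 0.745, -0.001, 0.001]
contact_force: [1.7, -6.1, -1.3]
opening: 0.239
finger_force: 89.7
```

```bash
python3 inch.py '[[-0.06,0,-0.02,0,0,0,0],[-0.12,0,-0.06,0,0,0,0],[-0.16,-0.02,-0.08,0,0,0.18,0],[-0.2,-0.03,-0.08,0,0,0.36,0],[-0.24,-0.05,-0.08,0,0,0.54,0],[-0.28,-0.06,-0.08,0,0,0.72,0],[-0.32,-0.07,-0.08,0,0,0.9,0],[-0.35,-0.08,-0.08,0,0,1.08,0],[-0.369,-0.088,-0.08,0,0,1.26,0],[-0.369,-0.088,-0.08,0,0,1.44,0]]'; python3 inch.py '[[0,0,0,0,0,0.18,0],[0,0,0,0,0,0.24,0],[0,0,0,0,0,0.24,0],[0,0,0,0,0,0.24,0]]'
python3 - <<'E'
from h import *
np.set_printoptions(precision=4,suppress=True)
st=ctrl.get_state();print(st["eef_pos"],R.from_quat(st["tcp_rot"]).as_matrix()[:2,:2])
s=snap("scene","scR");d=snap("side","sdR");w=snap("wrist","wR")
o=np.array([.492,.3131,0]);Y=np.radians(6.3);ex=np.array([np.cos(Y),np.sin(Y),0]);ey=np.array([-np.sin(Y),np.cos(Y),0]);ez=np.array([0,0,1])
for th in(1.6,1.7,1.8,1.85):
    f=lambda x,r:o+ex*x+ey*(.056-r*np.cos(th))+ez*(.089+r*np.sin(th))
    print(th,[proj(cc,[f(-.097,.102),f(.097,.102)]).round(1).tolist() for cc in(s,d)])
for n,a,b in(("sc",load("scN"),s),("sd",load("sdN"),d)):
    df=(np.abs(a["pixels"].astype(int)-b["pixels"]).sum(2)>60).astype(np.uint8)
    df=cv2.morphologyEx(df,cv2.MORPH_OPEN,np.ones((3,3)));k,l,stt,ce=cv2.connectedComponentsWithStats(df)
    print(n,[stt[i].tolist() for i in range(1,k) if stt[i,4]>300])
E
```

```text
time: 27.8
eef_pos: [0.447, -0.1073, 0.1923]
tcp_rot: [0.993, 0.116, 0.0, -0.001]
contact_force: [0.1, 0.1, -0.9]
opening: 0.24
finger_force: 89.5
time: 28.3
eef_pos: [0.4472, -0.1065, 0.1925]
tcp_rot: [1.0, 0.001, 0.0, -0.0]
contact_force: [0.9, -0.4, -1.5]
opening: 0.236
finger_force: 89.5
[ 0.4472 -0.1065  0.1925] [[ 1.     0.002]
 [ 0.002 -1.   ]]
1.6 [[[264.2, 346.4], [168.5, 294.5]], [[318.2, 290.7], [216.9, 268.4]]]
1.7 [[[260.3, 351.4], [164.4, 298.9]], [[316.0, 294.7], [214.1, 272.0]]]
1.8 [[[256.5, 356.8], [160.4, 303.7]], [[313.8, 299.1], [211.4, 276.0]]]
1.85 [[[254.6, 359.6], [158.5, 306.2]], [[312.7, 301.5], [210.1, 278.2]]]
sc [[258, 11, 356, 261, 30236], [465, 138, 143, 264, 12029], [162, 298, 138, 84, 4689], [578, 315, 54, 44, 838], [514, 352, 126, 98, 3635], [516, 409, 67, 42, 730]]
sd [[284, 0, 215, 243, 11387], [574, 28, 30, 18, 316], [490, 56, 92, 240, 6780], [365, 98, 45, 64, 1487], [606, 175, 34, 29, 697], [583, 209, 36, 40, 641], [578, 228, 62, 45, 878], [210, 276, 125, 57, 3454], [605, 280, 29, 37, 510]]
```

```bash
python3 inch.py '[[0,0,0.06,0,0,0,0],[0,0,0.12,0,0,0,0],[0,0,0.17,0,0,0,0],[0,0,0.205,0,0,0,0],[0,0,0.217,0,0,0,0],[0,0,0.2215,0,0,0,0],[0,0,0.2215,0,0,0,0]]'; python3 inch.py '[[0,0,0,0,0,0,0.45],[0,0,0,0,0,0,0.45],[0,0,0,0,0,0,0.45],[0,0,-0.03,0,0,0,0.45],[0,0,-0.08,0,0,0,0.45],[0,0,-0.14,0,0,0,0.45],[0,0,-0.2,0,0,0,0.8],[0,0,-0.22,0,0,0,1],[0,0,-0.22,0,0,0,1]]'
python3 - <<'E'
from h import *
np.set_printoptions(precision=4,suppress=True)
c=snap("wrist","wS");g=cv2.cvtColor(c["pixels"],cv2.COLOR_RGB2GRAY)
P=proj(c,[[.405,-.107,.03],[.489,-.107,.03],[.561,-.107,.0165]]);print(P)
x0,y0,x1,y1=int(P[:,0].min()-40),int(P[:,1].min()-30),int(P[:,0].max()+40),int(P[:,1].max()+25)
n,l,s,ce=cv2.connectedComponentsWithStats((g[y0:y1,x0:x1]<70).astype(np.uint8))
print([(s[i]+[x0,y0,0,0,0]).tolist() for i in range(1,n) if s[i,4]>200])
E
```

```text
time: 29.32
eef_pos: [0.4483, -0.1076, -0.0277]
tcp_rot: [1.0, 0.0, 0.001, 0.001]
contact_force: [0.7, -0.5, -0.7]
opening: 0.24
finger_force: 89.8
time: 30.45
eef_pos: [0.4483, -0.1076, 0.1934]
tcp_rot: [1.0, 0.0, 0.002, 0.001]
contact_force: [0.9, 0.1, -0.6]
opening: 0.998
finger_force: 0.0
[[313.9823 252.2566]
 [314.0305 166.1475]
 [314.1361  89.0554]]
[[304, 161, 23, 87, 1870], [338, 258, 16, 19, 298]]
```

```bash
python3 inch.py '[[0.01,-0.03,-0.02,0,0,-0.18,1],[0.02,-0.08,-0.04,0,0,-0.36,1],[0.03,-0.13,-0.04,0,0,-0.54,1],[0.04,-0.18,-0.04,0,0,-0.72,1],[0.044,-0.24,-0.04,0,0,-0.9,1],[0.044,-0.3,-0.04,0,0,-1.08,1],[0.044,-0.36,-0.04,0,0,-1.26,1],[0.044,-0.42,-0.04,0,0,-1.44,1],[0.044,-0.43,-0.04,0,0,-1.62,1],[0.044,-0.43,-0.04,0,0,-1.68,1]]'; python3 inch.py '[[0,0,0,0,0,0,1],[0,0,0,0,0,0,1]]'
python3 - <<'E'
from h import *
np.set_printoptions(precision=4,suppress=True)
c=snap("wrist","wT");st=ctrl.get_state();print(st["eef_pos"],R.from_quat(st["tcp_rot"]).as_matrix()[:2,:2])
hsv=cv2.cvtColor(c["pixels"],cv2.COLOR_RGB2HSV);m=cv2.inRange(hsv,(95,100,50),(115,255,255))
n,l,s,ce=cv2.connectedComponentsWithStats(m)
for i in range(1,n):
    if s[i,4]>150: print(s[i],ce[i].round(1),onplane(c,ce[i],.054)[0])
o=np.array([.492,.3131,0]);Rz=R.from_euler("z",6.3,degrees=True)
print("web pred",proj(c,o+Rz.apply([[0,.028,.082],[0,-.028,.082],[.006,0,.082],[-.006,0,.082]])))
g=cv2.cvtColor(c["pixels"],cv2.COLOR_RGB2GRAY)
p=proj(c,o+Rz.apply([0,0,.082]))[0].astype(int)
print(p); 
for v in(p[1]-10,p[1],p[1]+10): print(v,[int(x) for x in g[v,p[0]-30:p[0]+31:2]])
print([int(x) for x in g[p[1]-60:p[1]+70:2,p[0]]])
E
```

```text
time: 31.75
eef_pos: [0.489, 0.3239, 0.2273]
tcp_rot: [0.665, 0.747, -0.003, -0.001]
contact_force: [0.1, 0.0, 0.4]
opening: 0.999
finger_force: 0.0
time: 32.0
eef_pos: [0.4902, 0.3225, 0.2294]
tcp_rot: [0.668, 0.744, -0.001, -0.001]
contact_force: [0.6, -0.4, 0.4]
opening: 1.0
finger_force: 0.0
[0.4904 0.3225 0.2299] [[-0.1085  0.9941]
 [ 0.9941  0.1085]]
[ 431   27   56   51 1938] [460.  52.] [0.6124 0.4926 0.054 ]
[ 461   78   96  142 5051] [510.3 144.8] [0.6823 0.4111 0.054 ]
[ 240  199   33   46 1322] [256.2 221.6] [0.4338 0.2989 0.054 ]
[ 278  200   32   46 1348] [293.8 222.1] [0.4712 0.3023 0.054 ]
[ 326  200   33   46 1357] [341.3 222.8] [0.5179 0.3068 0.054 ]
[ 363  200   34   47 1318] [378.8 223.3] [0.5552 0.3105 0.054 ]
web pred [[315.9802 191.3559]
 [315.9872 250.6416]
 [322.6062 221.6774]
 [309.364  221.6773]]
[315 221]
211 [62, 68, 82, 83, 82, 76, 67, 65, 63, 59, 53, 45, 35, 47, 50, 76, 72, 68, 60, 46, 34, 41, 47, 53, 57, 64, 72, 87, 87, 83, 77]
221 [62, 74, 88, 90, 86, 76, 66, 64, 61, 57, 52, 45, 34, 55, 54, 82, 76, 70, 57, 45, 37, 43, 49, 53, 59, 67, 80, 93, 91, 86, 74]
231 [65, 80, 95, 95, 86, 75, 66, 63, 59, 56, 49, 43, 33, 50, 58, 86, 81, 68, 55, 43, 42, 45, 51, 54, 62, 74, 89, 98, 94, 83, 73]
[107, 107, 82, 32, 80, 151, 150, 150, 150, 148, 88, 63, 22, 21, 21, 20, 21, 21, 41, 68, 71, 71, 72, 74, 75, 76, 77, 78, 80, 80, 82, 82, 84, 84, 84, 86, 87, 88, 90, 91, 90, 91, 93, 93, 94, 94, 62, 56, 55, 55, 54, 101, 158, 159, 61, 224, 234, 234, 234, 234, 234, 234, 233, 233, 233]
```

```bash
python3 - <<'E'
from h import *
np.set_printoptions(precision=4,suppress=True)
c=load("wT");g=cv2.cvtColor(c["pixels"],cv2.COLOR_RGB2GRAY)
Rz=R.from_euler("z",6.25,degrees=True);o=np.array([.492,.3131,0])
T=lambda p,z:Rz.inv().apply(onplane(c,p,z)-o)
for u in(270,316,360): print(u,[int(x) for x in g[166:190,u]],[int(x) for x in g[246:276,u]])
print([int(x) for x in g[225,205:245]],[int(x) for x in g[225,390:430]])
print("web ends",T([[316,197.5],[316,252]],.082))
print("y walls in tester frame",T([[316,180],[316,262.5],[316,268]],.086))
E
```

```text
270 [92, 59, 32, 139, 152, 153, 153, 154, 154, 154, 155, 155, 154, 153, 136, 68, 68, 68, 45, 28, 30, 43, 81, 111] [54, 55, 55, 55, 55, 55, 55, 55, 54, 54, 55, 55, 55, 54, 54, 55, 54, 54, 55, 55, 105, 169, 170, 170, 170, 170, 214, 231, 234, 234]
316 [55, 31, 35, 79, 150, 149, 150, 150, 151, 150, 150, 151, 150, 148, 129, 87, 63, 62, 51, 22, 21, 20, 19, 19] [85, 86, 85, 85, 86, 85, 80, 65, 51, 55, 55, 54, 55, 55, 55, 54, 55, 100, 142, 158, 158, 158, 158, 60, 168, 225, 234, 234, 234, 234]
360 [92, 78, 36, 96, 138, 146, 146, 146, 145, 146, 146, 146, 146, 146, 142, 125, 50, 42, 42, 42, 42, 47, 50, 50] [54, 55, 55, 55, 55, 55, 55, 54, 54, 56, 55, 54, 55, 55, 55, 55, 55, 55, 55, 55, 82, 129, 148, 148, 148, 148, 168, 223, 237, 237]
[10, 13, 11, 11, 15, 60, 144, 157, 156, 156, 153, 149, 125, 90, 65, 60, 60, 60, 60, 60, 60, 60, 60, 60, 60, 60, 60, 60, 65, 101, 162, 127, 74, 58, 28, 22, 31, 45, 52, 55] [57, 54, 50, 43, 33, 23, 29, 56, 64, 47, 60, 61, 62, 62, 61, 61, 61, 62, 62, 61, 62, 62, 63, 62, 81, 119, 140, 148, 146, 144, 140, 136, 175, 236, 236, 236, 237, 237, 238, 238]
web ends [[-0.      0.0224  0.082 ]
 [ 0.     -0.0294  0.082 ]]
y walls in tester frame [[-0.      0.0389  0.086 ]
 [ 0.     -0.0383  0.086 ]
 [ 0.0001 -0.0438  0.086 ]]
```

```bash
python3 inch.py '[[-0.01,0.0016,0.04,0,0,0,0.5],[-0.013,0.0016,0.1,0,0,0,0.5],[-0.013,0.0016,0.15,0,0,0,0.5],[-0.013,0.0016,0.17,0,0,0,0.5],[-0.013,0.0016,0.17,0,0,0,0.5]]' 60; python3 inch.py '[[0,0,0.01,0,0,0,0.5],[0,0,0.02,0,0,0,0.5],[0,0,0.033,0,0,0,0.5],[0,0,0.033,0,0,0,0.5]]'; python3 inch.py '[[0,0,0,0,0,0,0],[0,0,0,0,0,0,0],[0,0,0,0,0,0,0],[0,0,0,0,0,0,0]]' 80
```

```text
time: 32.67
eef_pos: [0.4932, 0.3098, 0.0602]
tcp_rot: [0.667, 0.745, -0.001, -0.001]
contact_force: [0.4, -0.4, 0.5]
opening: 0.5
finger_force: 0.0
time: 33.17
eef_pos: [0.4926, 0.3098, 0.0266]
tcp_rot: [0.667, 0.745, -0.001, -0.001]
contact_force: [-0.1, -0.5, 0.0]
opening: 0.502
finger_force: 0.0
time: 33.67
eef_pos: [0.4941, 0.3104, 0.0288]
tcp_rot: [0.667, 0.745, 0.0, 0.0]
contact_force: [-0.1, -0.7, 3.5]
opening: 0.114
finger_force: 79.7
```

```bash
python3 inch.py '[[0,0,-0.01,0,0,0,0],[0,0,-0.03,0,0,0,0],[0,0,-0.06,0,0,0,0],[0,0,-0.09,0,0,0,0],[0,0,-0.11,0,0,0,0],[0,0,-0.11,0,0,0,0]]'; python3 inch.py '[[-0.02,0,0,0,0,0,0],[-0.05,0,0,0,0,0,0],[-0.08,-0.01,0,0,0,-0.1,0],[-0.11,-0.02,0,0,0,-0.28,0],[-0.14,-0.03,0,0,0,-0.46,0],[-0.1603,-0.045,0,0,0,-0.64,0],[-0.1603,-0.06,0,0,0,-0.82,0],[-0.1603,-0.0683,0,0,0,-1.0,0],[-0.1603,-0.0683,0,0,0,-1.18,0],[-0.1603,-0.0683,0,0,0,-1.34,0]]';  python3 inch.py '[[0,0,0,0,0,-0.12,0],[0,0,0,0,0,-0.12,0],[0,0,0,0,0,-0.12,0]]'
python3 - <<'E'
from h import *
np.set_printoptions(precision=4,suppress=True)
c=snap("wrist","wU");st=ctrl.get_state();print(st["eef_pos"],R.from_quat(st["tcp_rot"]).as_matrix()[:2,:2])
hsv=cv2.cvtColor(c["pixels"],cv2.COLOR_RGB2HSV);m=cv2.inRange(hsv,(95,100,50),(115,255,255))
n,l,s,ce=cv2.connectedComponentsWithStats(m)
for i in range(1,n):
    if s[i,4]>150: print(s[i],ce[i].round(1))
E
```

```text
time: 34.42
eef_pos: [0.495, 0.3108, 0.1404]
tcp_rot: [0.667, 0.745, 0.002, 0.001]
contact_force: [0.5, -0.1, -7.1]
opening: 0.119
finger_force: 78.6
time: 35.67
eef_pos: [0.4419, 0.1424, 0.1362]
tcp_rot: [0.058, 0.998, -0.001, -0.002]
contact_force: [0.3, 1.2, -6.6]
opening: 0.119
finger_force: 78.5
time: 36.05
eef_pos: [0.4428, 0.1429, 0.1372]
tcp_rot: [0.001, 1.0, -0.0, -0.001]
contact_force: [-0.6, -0.5, -7.2]
opening: 0.12
finger_force: 78.5
[0.443  0.1431 0.1374] [[-1.      0.0025]
 [ 0.0025  1.    ]]
[  86  195   53   80 3374] [111.1 233.2]
[403 233  65  20 309] [434.7 246.4]
[329 234  68  18 340] [362.1 246.4]
[220 237  66  15 322] [251.7 246.6]
[151 239  59  12 248] [179.  245.7]
[ 394  260   70   94 4729] [426.1 308.8]
[ 155  264   64   87 4083] [188.3 307.9]
[ 330  265   65   88 3025] [366.8 300.8]
[ 223  267   64   89 3815] [252.2 305.5]
[ 513  383   57   38 1092] [541.4 401.1]
```

```bash
python3 inch.py '[[0,0,0.05,0,0,0,0],[0,0,0.09,0,0,0,0],[0,0,0.115,0,0,0,0],[0,0,0.124,0,0,0,0],[0,0,0.1262,0,0,0,0],[0,0,0.1262,0,0,0,0]]'; python3 inch.py '[[0,0,0,0,0,0,0.5],[0,0,0,0,0,0,0.5],[0,0,0,0,0,0,0.5],[0,0,-0.04,0,0,0,0.5],[0,0,-0.1,0,0,0,0.5],[0,0,-0.13,0,0,0,1],[0,0,-0.13,0,0,0,1]]'
python3 - <<'E'
from h import *
np.set_printoptions(precision=4,suppress=True)
c=snap("wrist","wV");st=ctrl.get_state();print(st["eef_pos"],st["contact_force"])
hsv=cv2.cvtColor(c["pixels"],cv2.COLOR_RGB2HSV);m=cv2.inRange(hsv,(95,100,50),(115,255,255))
n,l,s,ce=cv2.connectedComponentsWithStats(m)
for i in range(1,n):
    if s[i,4]>400: print(s[i],ce[i].round(1),onplane(c,ce[i],.036)[0])
E
```

```text
time: 36.85
eef_pos: [0.4447, 0.1435, 0.0131]
tcp_rot: [0.0, 1.0, 0.0, 0.001]
contact_force: [0.2, 0.6, -6.5]
opening: 0.116
finger_force: 80.6
time: 37.72
eef_pos: [0.446, 0.1437, 0.1456]
tcp_rot: [0.0, 1.0, 0.0, 0.004]
contact_force: [-0.4, -0.6, -0.2]
opening: 0.897
finger_force: 0.0
[0.4443 0.1435 0.143 ] [-0.6816  0.25   -0.1896]
[  90  188   52   78 3261] [114.1 225.2] [ 0.4471 -0.0355  0.036 ]
[ 262  199   39   56 1871] [280.5 226.6] [0.4498 0.1155 0.036 ]
[ 220  200   39   55 1780] [239.7 227. ] [0.45   0.0819 0.036 ]
[ 325  200   39   55 1968] [343.5 226.9] [0.4501 0.1662 0.036 ]
[ 365  200   40   55 1917] [383.9 227.5] [0.4505 0.1993 0.036 ]
[453 424  39  35 792] [471.7 441.6] [0.7297 0.34   0.036 ]
```

```bash
python3 inch.py '[[0,-0.04,-0.04,0,0,0.15,1],[-0.01,-0.09,-0.05,0,0,0.33,1],[-0.02,-0.14,-0.05,0,0,0.51,1],[-0.03,-0.19,-0.05,0,0,0.69,1],[-0.033,-0.24,-0.05,0,0,0.87,1],[-0.033,-0.29,-0.05,0,0,1.05,1],[-0.033,-0.34,-0.05,0,0,1.23,1],[-0.033,-0.38,-0.05,0,0,1.41,1],[-0.033,-0.395,-0.05,0,0,1.55,1],[-0.033,-0.395,-0.05,0,0,1.55,1]]'
python3 - <<'E'
from h import *
np.set_printoptions(precision=4,suppress=True)
c=snap("wrist","wW");st=ctrl.get_state();print(st["eef_pos"],R.from_quat(st["tcp_rot"]).as_matrix()[:2,:2])
hsv=cv2.cvtColor(c["pixels"],cv2.COLOR_RGB2HSV);m=cv2.inRange(hsv,(95,100,50),(115,255,255))
n,l,s,ce=cv2.connectedComponentsWithStats(m)
for i in range(1,n):
    if s[i,4]>250: print(s[i],ce[i].round(1),onplane(c,ce[i],.039)[0])
g=cv2.cvtColor(c["pixels"],cv2.COLOR_RGB2GRAY);p=proj(c,[[.4772,-.2625,.067],[.4772,-.2345,.067],[.4772,-.2905,.067]]);print(p)
u=int(p[0,0]);print([int(x) for x in g[int(p[1,1])-12:int(p[2,1])+12,u]]); print([int(x) for x in g[int(p[0,1]),u-16:u+17]])
E
```

```text
time: 39.02
eef_pos: [0.475, -0.2519, 0.1892]
tcp_rot: [0.7, 0.714, -0.0, -0.002]
contact_force: [-0.0, 0.3, 0.6]
opening: 1.002
finger_force: 0.0
[ 0.4752 -0.2511  0.1896] [[-0.0214  0.9998]
 [ 0.9998  0.0214]]
[ 234  202   34   50 1487] [250.8 226.9] [ 0.4155 -0.2676  0.039 ]
[ 274  202   34   50 1542] [290.8 226.8] [ 0.4528 -0.2669  0.039 ]
[ 325  205   35   48 1514] [341.7 228.7] [ 0.4997 -0.2677  0.039 ]
[ 365  204   36   50 1488] [381.8 229.1] [ 0.5371 -0.2672  0.039 ]
[500 297  23  35 321] [512.8 316.1] [ 0.7004 -0.3651  0.039 ]
[[317.5158 231.8361]
 [318.2594 199.3457]
 [316.8014 262.6472]]
[26, 20, 20, 22, 22, 21, 20, 20, 20, 20, 20, 21, 31, 38, 47, 57, 63, 63, 63, 64, 63, 65, 65, 66, 66, 67, 67, 67, 68, 68, 68, 70, 69, 70, 70, 70, 71, 71, 71, 71, 71, 71, 71, 70, 70, 71, 70, 70, 70, 70, 71, 70, 70, 70, 69, 70, 70, 71, 69, 69, 69, 69, 69, 69, 68, 68, 68, 69, 68, 69, 69, 68, 68, 64, 215, 239, 239, 239, 239, 239, 239, 239, 239, 239, 239, 239, 239]
[56, 51, 48, 46, 43, 39, 33, 47, 38, 45, 64, 78, 83, 80, 79, 77, 70, 65, 59, 52, 46, 38, 40, 52, 48, 39, 45, 47, 50, 52, 54, 56, 59]
```

```bash
python3 inch.py '[[-0.011,0.001,0.05,0,0,0,0.5],[-0.011,0.001,0.11,0,0,0,0.5],[-0.011,0.001,0.15,0,0,0,0.5],[-0.011,0.001,0.17,0,0,0,0.5],[-0.011,0.001,0.1776,0,0,0,0.5],[-0.011,0.001,0.1776,0,0,0,0.5]]' 60; python3 inch.py '[[0,0,0,0,0,0,0],[0,0,0,0,0,0,0],[0,0,0,0,0,0,0],[0,0,0,0,0,0,0]]' 80;  python3 inch.py '[[0,0,-0.01,0,0,0,0],[0,0,-0.03,0,0,0,0],[0,0,-0.07,0,0,0,0],[0,0,-0.12,0,0,0,0],[0,0,-0.16,0,0,0,0],[0,0,-0.16,0,0,0,0]]'
```

```text
time: 39.83
eef_pos: [0.4773, -0.2618, 0.0141]
tcp_rot: [0.699, 0.715, -0.0, -0.0]
contact_force: [-0.0, 0.1, 0.7]
opening: 0.504
finger_force: 0.0
time: 40.33
eef_pos: [0.4772, -0.2631, 0.0159]
tcp_rot: [0.7, 0.714, -0.001, 0.0]
contact_force: [-4.2, -0.4, 5.5]
opening: 0.118
finger_force: 79.8
time: 41.08
eef_pos: [0.4792, -0.2639, 0.1778]
tcp_rot: [0.7, 0.714, 0.0, 0.004]
contact_force: [0.1, -1.0, -7.3]
opening: 0.121
finger_force: 78.7
```

```bash
python3 inch.py '[[0.02,0,0,0,0,0,0],[0.06,0,0,0,0,0,0],[0.11,0.01,0,0,0,-0.03,0],[0.17,0.01,0,0,0,-0.06,0],[0.23,0.02,0,0,0,-0.09,0],[0.29,0.02,0,0,0,-0.09,0],[0.35,0.027,0,0,0,-0.09,0],[0.41,0.027,0,0,0,-0.09,0],[0.46,0.027,0,0,0,-0.09,0],[0.5,0.027,0,0,0,-0.09,0]]'; python3 inch.py '[[0.03,0,0,0,0,0,0],[0.055,0,0,0,0,0,0],[0.073,0,0,0,0,0,0],[0.073,0,0,0,0,0,0],[0.073,0,0,0,0,0,0]]'
python3 - <<'E'
from h import *
np.set_printoptions(precision=4,suppress=True)
c=snap("wrist","wX");st=ctrl.get_state();e=st["eef_pos"];Rt=R.from_quat(st["tcp_rot"]).as_matrix();print(e,Rt[:2,:2],st["contact_force"])
print("to bay centre, tool axes",Rt.T@(np.array([.4922,.3114,e[2]])-e))
hsv=cv2.cvtColor(c["pixels"],cv2.COLOR_RGB2HSV);m=cv2.inRange(hsv,(95,100,50),(115,255,255))
n,l,s,ce=cv2.connectedComponentsWithStats(m)
for i in range(1,n):
    if s[i,4]>400: print(s[i],ce[i].round(1),onplane(c,ce[i],e[2]-.0129+.036)[0])
g=cv2.cvtColor(c["pixels"],cv2.COLOR_RGB2GRAY)
print(proj(c,e+Rt[:,0]*.028+[0,0,.0515]),proj(c,e-Rt[:,0]*.028+[0,0,.0515]))
for u in(312,316,320):print([int(x) for x in g[150:330:3,u]])
E
```

```text
time: 42.32
eef_pos: [0.4908, 0.24, 0.1701]
tcp_rot: [0.666, 0.746, -0.003, -0.002]
contact_force: [0.9, -0.7, -6.2]
opening: 0.113
finger_force: 78.8
time: 42.95
eef_pos: [0.4857, 0.3097, 0.1731]
tcp_rot: [0.667, 0.745, -0.001, -0.0]
contact_force: [0.0, 0.0, -7.1]
opening: 0.118
finger_force: 78.8
[0.486  0.3096 0.1735] [[-0.1092  0.994 ]
 [ 0.994   0.1092]] [-0.2111 -0.0699 -5.9915]
to bay centre, tool axes [ 0.0011  0.0063 -0.    ]
[ 453    4   65   58 2479] [487.5  31.8] [0.546  0.4432 0.1966]
[ 487   62  102  162 5996] [540.9 138.6] [0.5808 0.4015 0.1966]
[ 168  254   70   92 4732] [204.4 301. ] [0.4332 0.3041 0.1966]
[ 237  258   64   93 3594] [264.5 295.8] [0.4623 0.3109 0.1966]
[ 405  259   70   91 4609] [437.5 305.7] [0.5456 0.3138 0.1966]
[ 334  261   67   89 3636] [370.3 299.2] [0.5116 0.3146 0.1966]
[[314.7089 273.733 ]] [[314.6628 389.3185]]
[107, 107, 100, 44, 44, 150, 150, 150, 150, 131, 149, 150, 150, 150, 150, 151, 151, 152, 152, 153, 33, 41, 67, 69, 69, 50, 19, 19, 21, 21, 19, 19, 20, 19, 21, 20, 20, 18, 20, 21, 32, 43, 71, 86, 86, 86, 86, 85, 84, 83, 84, 83, 83, 82, 82, 82, 81, 82, 81, 81]
[108, 107, 100, 43, 44, 150, 150, 150, 150, 131, 148, 149, 150, 150, 150, 150, 151, 151, 152, 152, 32, 40, 68, 67, 68, 50, 22, 21, 22, 20, 21, 21, 20, 21, 20, 20, 21, 21, 20, 20, 32, 41, 62, 76, 76, 76, 76, 75, 75, 75, 74, 73, 74, 73, 73, 73, 72, 71, 71, 70]
[106, 108, 100, 43, 44, 150, 150, 150, 150, 132, 149, 148, 149, 149, 150, 150, 150, 151, 151, 151, 31, 40, 66, 68, 67, 49, 20, 21, 20, 21, 21, 22, 20, 20, 21, 21, 21, 21, 20, 21, 31, 42, 55, 68, 67, 67, 67, 66, 65, 64, 65, 64, 64, 64, 64, 63, 62, 62, 63, 62]
```

```bash
python3 inch.py '[[0.001,0.006,0.02,0,0,0,0],[0.001,0.006,0.05,0,0,0,0],[0.001,0.006,0.065,0,0,0,0],[0.001,0.006,0.065,0,0,0,0]]'
python3 - <<'E'
from h import *
np.set_printoptions(precision=4,suppress=True)
c=snap("wrist","wY");st=ctrl.get_state();e=st["eef_pos"];Rt=R.from_quat(st["tcp_rot"]).as_matrix();print(e,"to bay centre",Rt.T@(np.array([.4922,.3114,e[2]])-e))
g=cv2.cvtColor(c["pixels"],cv2.COLOR_RGB2GRAY);o=np.array([.4922,.3114,0])
Q=lambda x,y,z:proj(c,o+Rt[:,1]*x+Rt[:,0]*y+[0,0,z])[0].round(1)
print("bay inner +y",Q(0,.04,.086),"-x",Q(-.09,.02,.086),"+x",Q(.09,.02,.086))
K=lambda x,y,z:proj(c,e+Rt[:,1]*x+Rt[:,0]*y+[0,0,z-.0129])[0].round(1)
print("caddy +y lip top",K(0,.035,.009),"endwalls",K(-.085,.02,.022),K(.085,.02,.022))
v=int(K(-.085,.02,.022)[1]);print(v,[int(x) for x in g[v,90:190:2]],[int(x) for x in g[v,440:540:2]])
for u in(210,316,420):print(u,[int(x) for x in g[140:250:2,u]])
E
```

```text
time: 43.5
eef_pos: [0.4909, 0.3111, 0.1068]
tcp_rot: [0.667, 0.745, -0.002, -0.001]
contact_force: [-0.5, -0.5, -6.2]
opening: 0.12
finger_force: 78.8
[0.492  0.3117 0.1085] to bay centre [-0.0003  0.0001 -0.    ]
bay inner +y [317.1 198. ] -x [164.5 233.4] +x [469.3 233.7]
caddy +y lip top [316.8 215.2] endwalls [150.3 251.8] [483.  252.2]
251 [65, 64, 60, 22, 25, 24, 24, 25, 24, 24, 24, 23, 24, 23, 23, 22, 20, 22, 20, 20, 19, 19, 20, 18, 17, 17, 17, 14, 16, 15, 13, 55, 64, 25, 22, 23, 47, 162, 183, 192, 199, 204, 209, 216, 222, 227, 231, 234, 236, 232] [231, 230, 230, 228, 226, 222, 218, 207, 215, 215, 212, 208, 204, 198, 191, 180, 165, 52, 43, 56, 162, 236, 236, 236, 236, 135, 89, 78, 80, 97, 104, 110, 109, 110, 141, 142, 139, 161, 237, 237, 237, 237, 238, 238, 236, 235, 235, 234, 234, 233]
210 [93, 94, 93, 143, 147, 107, 105, 105, 106, 107, 106, 107, 108, 109, 109, 109, 110, 96, 92, 40, 108, 152, 153, 153, 154, 156, 156, 156, 155, 127, 158, 158, 159, 159, 159, 60, 21, 54, 78, 79, 69, 69, 69, 68, 69, 71, 42, 20, 36, 54, 103, 169, 170, 171, 171]
316 [93, 93, 128, 142, 106, 105, 105, 106, 106, 105, 106, 107, 109, 107, 107, 108, 108, 82, 32, 27, 115, 150, 150, 150, 150, 150, 150, 150, 146, 118, 152, 152, 153, 153, 153, 32, 21, 60, 67, 68, 68, 68, 65, 19, 21, 20, 20, 21, 21, 21, 20, 20, 21, 21, 21]
420 [93, 93, 93, 92, 143, 127, 105, 105, 104, 105, 106, 105, 106, 104, 106, 107, 106, 106, 92, 66, 29, 131, 144, 144, 143, 144, 143, 144, 144, 138, 122, 141, 142, 141, 141, 51, 21, 39, 53, 54, 54, 54, 54, 30, 37, 69, 69, 44, 16, 26, 41, 44, 144, 155, 156]
```

```bash
python3 inch.py '[[0,0,0.015,0,0,0,0],[0,0,0.03,0,0,0,0],[0,0,0.04,0,0,0,0],[0,0,0.04,0,0,0,0]]'; python3 inch.py '[[0,0,0.015,0,0,0,0],[0,0,0.025,0,0,0,0],[0,0,0.032,0,0,0,0],[0,0,0.032,0,0,0,0]]'
```

```text
time: 44.05
eef_pos: [0.491, 0.3116, 0.0676]
tcp_rot: [0.667, 0.745, -0.001, -0.001]
contact_force: [-0.4, -0.7, -5.5]
opening: 0.112
finger_force: 78.8
time: 44.55
eef_pos: [0.4915, 0.3118, 0.0363]
tcp_rot: [0.667, 0.745, -0.001, -0.0]
contact_force: [0.6, 0.9, -6.7]
opening: 0.117
finger_force: 78.8
```

```bash
python3 inch.py '[[0,0,0.004,0,0,0,0],[0,0,0.0055,0,0,0,0],[0,0,0.0055,0,0,0,0]]'; python3 inch.py '[[0,0,0,0,0,0,0.5],[0,0,0,0,0,0,0.5],[0,0,0,0,0,0,0.5],[0,0,-0.04,0,0,0,0.5],[0,0,-0.1,0,0,0,0.5],[0,0,-0.16,0,0,0,1],[0.01,0,-0.2,0,0,0,1],[0.01,0,-0.2,0,0,0,1]]'
python3 - <<'E'
from h import *
np.set_printoptions(precision=4,suppress=True)
c=snap("wrist","wZ");st=ctrl.get_state();e=st["eef_pos"];print(e)
hsv=cv2.cvtColor(c["pixels"],cv2.COLOR_RGB2HSV);m=cv2.inRange(hsv,(95,100,50),(115,255,255))
n,l,s,ce=cv2.connectedComponentsWithStats(m)
T=load("wT")
for i in range(1,n):
    if s[i,4]>400: print(s[i],ce[i].round(1),onplane(c,ce[i],.054)[0])
g=cv2.cvtColor(c["pixels"],cv2.COLOR_RGB2GRAY);print([int(x) for x in g[160:280:2,316]])
E
```

```text
time: 44.92
eef_pos: [0.4922, 0.312, 0.0318]
tcp_rot: [0.667, 0.745, 0.0, 0.0]
contact_force: [0.1, 0.1, -6.6]
opening: 0.123
finger_force: 78.8
time: 45.92
eef_pos: [0.4935, 0.3235, 0.2377]
tcp_rot: [0.667, 0.745, 0.005, 0.002]
contact_force: [-0.7, -0.2, -0.4]
opening: 1.003
finger_force: 0.0
[0.4921 0.3226 0.2343]
[ 423   30   55   50 1859] [451.3  54.4] [0.6127 0.4927 0.054 ]
[ 452   79   96  140 4881] [501.1 145.1] [0.6829 0.4111 0.054 ]
[ 238  195   32   45 1255] [253.9 216.9] [0.4358 0.3032 0.054 ]
[ 273  194   31   45 1302] [288.2 216.2] [0.4705 0.3075 0.054 ]
[ 323  196   32   45 1289] [338.4 218.5] [0.5209 0.3105 0.054 ]
[ 357  197   32   45 1264] [371.8 218.8] [0.5547 0.314  0.054 ]
[ 246  279   41   54 1804] [265.6 305.9] [0.4542 0.203  0.054 ]
[245 356  36  30 875] [261.7 370.7] [0.4537 0.1103 0.054 ]
[107, 108, 102, 67, 35, 149, 150, 150, 150, 150, 124, 40, 28, 25, 25, 25, 30, 42, 42, 43, 42, 42, 42, 42, 42, 42, 43, 43, 43, 43, 44, 43, 44, 43, 43, 43, 43, 42, 42, 45, 45, 43, 43, 44, 54, 54, 54, 54, 54, 54, 54, 138, 157, 145, 144, 235, 234, 234, 234, 233]
```

```bash
python3 inch.py '[[-0.04,0,0,0,0,-0.15,1],[-0.09,-0.02,0,0,0,-0.33,1],[-0.13,-0.03,0,0,0,-0.51,1],[-0.173,-0.05,0,0,0,-0.69,1],[-0.173,-0.067,0.02,0,0,-0.87,1],[-0.173,-0.067,0.04,0,0,-1.05,1],[-0.173,-0.067,0.04,0,0,-1.23,1],[-0.173,-0.067,0.04,0,0,-1.41,1],[-0.173,-0.067,0.04,0,0,-1.46,1],[-0.173,-0.067,0.04,0,0,-1.46,1]]'
python3 - <<'E'
from h import *
np.set_printoptions(precision=4,suppress=True)
c=snap("wrist","xA");st=ctrl.get_state();e=st["eef_pos"];Rt=R.from_quat(st["tcp_rot"]).as_matrix();print(e,Rt[:2,:2])
hsv=cv2.cvtColor(c["pixels"],cv2.COLOR_RGB2HSV);m=cv2.inRange(hsv,(95,100,50),(115,255,255))
n,l,s,ce=cv2.connectedComponentsWithStats(m)
for i in range(1,n):
    if s[i,4]>400: print(s[i],ce[i].round(1),onplane(c,ce[i],.03)[0])
g=cv2.cvtColor(c["pixels"],cv2.COLOR_RGB2GRAY);p=proj(c,[[.4445,.1435,.064],[.4165,.1435,.064],[.4725,.1435,.064]]);print(p)
u=int(p[0,0])
for k in(-4,0,4): print([int(x) for x in g[185:275:1,u+k]])
print([int(x) for x in g[int(p[0,1])+20,u-20:u+21]])
E
```

```text
time: 47.22
eef_pos: [0.4423, 0.1424, 0.1897]
tcp_rot: [0.001, 1.0, -0.0, -0.002]
contact_force: [-0.1, -0.5, 0.2]
opening: 1.0
finger_force: 0.0
[0.4425 0.1425 0.19  ] [[-1.      0.0019]
 [ 0.0019  1.    ]]
[ 117  184   46   69 2678] [138.8 217.3] [ 0.4485 -0.0368  0.03  ]
[ 465  186   44   36 1383] [485.4 203.5] [0.4348 0.3114 0.03  ]
[ 234  195   33   48 1383] [250.3 218.9] [0.4519 0.0804 0.03  ]
[ 271  195   32   48 1451] [286.4 218.6] [0.4518 0.1149 0.03  ]
[ 326  195   34   49 1501] [341.8 218.8] [0.4521 0.167  0.03  ]
[ 361  195   35   49 1500] [377.2 219.5] [0.4526 0.2007 0.03  ]
[ 464  222   43   36 1302] [484.5 239. ] [0.4721 0.3157 0.03  ]
[ 459  274   42   59 1782] [477.5 305.4] [0.5492 0.3208 0.03  ]
[[317.0013 220.8415]
 [317.006  188.2402]
 [316.9891 251.9177]]
[26, 28, 29, 27, 27, 33, 42, 50, 55, 59, 58, 59, 57, 57, 58, 57, 58, 57, 57, 57, 57, 57, 56, 57, 56, 57, 56, 57, 56, 56, 56, 56, 56, 56, 56, 55, 56, 55, 54, 54, 54, 55, 55, 55, 55, 54, 55, 55, 54, 53, 54, 54, 54, 53, 55, 54, 54, 53, 53, 53, 53, 53, 53, 54, 53, 53, 50, 139, 209, 232, 232, 231, 231, 231, 231, 230,
[... 303 characters left out ...]
 53, 53, 53, 54, 53, 52, 52, 54, 49, 111, 195, 231, 230, 230, 230, 229, 229, 229, 229, 229, 228, 229, 229, 229, 229, 229, 229, 228, 229, 228, 228, 228]
[22, 24, 22, 24, 23, 29, 37, 43, 47, 49, 49, 48, 48, 48, 48, 48, 49, 48, 47, 48, 49, 48, 49, 48, 49, 49, 48, 48, 47, 47, 48, 47, 46, 47, 47, 46, 46, 47, 46, 47, 46, 46, 47, 46, 46, 46, 46, 46, 46, 45, 45, 46, 45, 45, 46, 45, 45, 45, 45, 44, 44, 46, 45, 44, 45, 45, 41, 158, 218, 230, 230, 229, 229, 229, 229, 229, 228, 228, 228, 229, 229, 228, 229, 229, 230, 230, 230, 230, 230, 229]
[45, 42, 39, 35, 35, 40, 46, 51, 54, 54, 54, 54, 54, 48, 48, 52, 54, 55, 53, 53, 53, 52, 52, 50, 45, 38, 37, 47, 53, 53, 56, 58, 60, 64, 65, 66, 68, 68, 69, 69, 70]
```

```bash
python3 inch.py '[[-0.002,0,0.05,0,0,0,0.5],[-0.002,0,0.11,0,0,0,0.5],[-0.002,0,0.16,0,0,0,0.5],[-0.002,0,0.176,0,0,0,0.5],[-0.002,0,0.181,0,0,0,0.5],[-0.002,0,0.181,0,0,0,0.5]]' 60; python3 inch.py '[[0,0,0,0,0,0,0],[0,0,0,0,0,0,0],[0,0,0,0,0,0,0],[0,0,0,0,0,0,0]]' 80;  python3 inch.py '[[0,0,-0.01,0,0,0,0],[0,0,-0.03,0,0,0,0],[0,0,-0.07,0,0,0,0],[0,0,-0.12,0,0,0,0],[0,0,-0.16,0,0,0,0],[0,0,-0.16,0,0,0,0]]'
```

```text
time: 48.02
eef_pos: [0.4471, 0.1428, 0.0123]
tcp_rot: [0.0, 1.0, 0.0, 0.001]
contact_force: [0.2, 0.3, -0.1]
opening: 0.505
finger_force: 0.0
time: 48.52
eef_pos: [0.4469, 0.1431, 0.0126]
tcp_rot: [0.001, 1.0, 0.0, 0.001]
contact_force: [-2.0, 0.3, 6.1]
opening: 0.12
finger_force: 79.0
time: 49.28
eef_pos: [0.4473, 0.1428, 0.1736]
tcp_rot: [0.0, 1.0, 0.0, 0.004]
contact_force: [1.5, 0.1, -7.1]
opening: 0.115
finger_force: 79.7
```

```bash
python3 inch.py '[[0,-0.02,0,0,0,0.1,0],[-0.01,-0.06,0,0,0,0.27,0],[-0.02,-0.1,0,0,0,0.45,0],[-0.03,-0.15,0,0,0,0.63,0],[-0.0307,-0.2,0,0,0,0.81,0],[-0.0307,-0.25,0,0,0,0.99,0],[-0.0307,-0.3,0,0,0,1.17,0],[-0.0307,-0.35,0,0,0,1.35,0],[-0.0307,-0.385,0,0,0,1.5,0],[-0.0307,-0.4058,0,0,0,1.55,0]]'; python3 inch.py '[[0,0,0.03,0,0,0,0],[0,0,0.06,0,0,0,0],[0,0,0.08,0,0,0,0],[0,0,0.08,0,0,0,0],[0,0,0.08,0,0,0,0]]'
python3 - <<'E'
from h import *
np.set_printoptions(precision=4,suppress=True)
c=snap("wrist","xB");st=ctrl.get_state();e=st["eef_pos"];Rt=R.from_quat(st["tcp_rot"]).as_matrix();print(e,Rt[:2,:2],"to target",Rt.T@(np.array([.478,-.263,e[2]])-e))
g=cv2.cvtColor(c["pixels"],cv2.COLOR_RGB2GRAY)
o=np.array([.4788,-.2605,0]);Q=lambda x,y,z:proj(c,o+Rt[:,1]*x+Rt[:,0]*y+[0,0,z])[0].round(1)
K=lambda x,y,z:proj(c,e+Rt[:,1]*x+Rt[:,0]*(y+.002)+[0,0,z-.0126])[0].round(1)
print("cradle outer +y",Q(0,.044,.008),"corners",Q(-.094,.044,.008),Q(.094,.044,.008),"caddy lip",K(0,.035,.009),K(0,.035,0),"ends",K(-.085,.02,.022),K(.085,.02,.022))
for u in(230,316,400):print(u,[int(x) for x in g[150:260:2,u]])
v=int(Q(0,.04,.008)[1]);print(v,[int(x) for x in g[v,160:240:2]],[int(x) for x in g[v,380:470:2]])
v=int(K(.085,.02,.022)[1]);print(v,[int(x) for x in g[v,140:220:2]],[int(x) for x in g[v,420:500:2]])
E
```

```text
time: 50.52
eef_pos: [0.4738, -0.2634, 0.1668]
tcp_rot: [0.701, 0.713, -0.0, -0.003]
contact_force: [-0.1, 0.6, -7.4]
opening: 0.118
finger_force: 79.7
time: 51.15
eef_pos: [0.476, -0.2628, 0.0908]
tcp_rot: [0.7, 0.714, 0.0, -0.0]
contact_force: [-0.1, -0.5, -6.4]
opening: 0.125
finger_force: 79.7
[ 0.4765 -0.2633  0.0916] [[-0.0208  0.9998]
 [ 0.9998  0.0208]] to target [0.0002 0.0015 0.    ]
cradle outer +y [318.6 170.9] corners [189.5 173.4] [447.  173.9] caddy lip [315.3 212.9] [315.3 208.6] ends [149.2 249.5] [481.4 249.8]
230 [238, 238, 239, 238, 239, 239, 239, 239, 239, 238, 98, 159, 164, 170, 167, 167, 162, 158, 164, 168, 170, 164, 162, 165, 164, 166, 169, 167, 163, 158, 50, 21, 61, 78, 79, 61, 72, 76, 76, 82, 82, 60, 25, 26, 31, 42, 78, 152, 154, 153, 152, 150, 142, 142, 145]
316 [238, 238, 238, 239, 239, 239, 239, 239, 238, 180, 135, 169, 175, 166, 167, 167, 162, 164, 163, 169, 169, 162, 165, 163, 163, 163, 166, 167, 163, 164, 50, 20, 54, 70, 69, 69, 70, 69, 21, 21, 21, 20, 20, 20, 21, 20, 20, 20, 21, 20, 21, 21, 21, 21, 21]
400 [237, 238, 238, 238, 238, 239, 239, 239, 239,
[... 305 characters left out ...]
, 172, 173, 173, 175, 176, 175, 175, 174, 173, 172, 172, 171, 170, 170, 170, 169, 169, 168, 168] [162, 163, 163, 164, 165, 165, 165, 166, 167, 167, 168, 169, 169, 170, 171, 171, 172, 173, 174, 175, 176, 176, 175, 175, 173, 173, 172, 171, 170, 169, 168, 135, 160, 168, 236, 236, 236, 236, 236, 236, 237, 237, 238, 238, 238]
249 [26, 27, 26, 27, 30, 35, 63, 47, 38, 165, 178, 188, 195, 201, 206, 210, 216, 222, 228, 234, 232, 227, 223, 218, 213, 206, 201, 196, 193, 188, 183, 176, 170, 163, 156, 147, 138, 106, 116, 104] [155, 161, 167, 171, 178, 158, 120, 102, 97, 85, 88, 85, 90, 96, 92, 87, 83, 79, 75, 71, 66, 65, 78, 106, 146, 175, 139, 22, 36, 57, 69, 235, 234, 234, 233, 232, 232, 231, 231, 231]
```

```bash
python3 inch.py '[[0.001,0.002,0.02,0,0,0,0],[0.001,0.002,0.045,0,0,0,0],[0.001,0.002,0.062,0,0,0,0],[0.001,0.002,0.07,0,0,0,0],[0.001,0.002,0.075,0,0,0,0],[0.001,0.002,0.075,0,0,0,0]]'; python3 inch.py '[[0,0,0,0,0,0,0.5],[0,0,0,0,0,0,0.5],[0,0,0,0,0,0,0.5],[0,0,-0.04,0,0,0,0.5],[0,0,-0.1,0,0,0,0.5],[0,0,-0.16,0,0,0,1],[0.01,0,-0.17,0,0,0,1],[0.01,0,-0.17,0,0,0,1]]'
python3 - <<'E'
from h import *
np.set_printoptions(precision=4,suppress=True)
c=snap("wrist","xC");st=ctrl.get_state();e=st["eef_pos"];print(e)
hsv=cv2.cvtColor(c["pixels"],cv2.COLOR_RGB2HSV);m=cv2.inRange(hsv,(95,100,50),(115,255,255))
n,l,s,ce=cv2.connectedComponentsWithStats(m)
for i in range(1,n):
    if s[i,4]>300: print(s[i],ce[i].round(1),onplane(c,ce[i],.039)[0])
g=cv2.cvtColor(c["pixels"],cv2.COLOR_RGB2GRAY);
W=load("wW")
p=proj(c,[[.4785,-.2345,.067],[.4785,-.2905,.067]]);print(p,[int(x) for x in g[int(p[0,1])-12:int(p[1,1])+12,int(p[0,0])]])
E
```

```text
time: 51.95
eef_pos: [0.4784, -0.2625, 0.0164]
tcp_rot: [0.7, 0.714, 0.0, 0.001]
contact_force: [-0.2, 0.1, -6.8]
opening: 0.119
finger_force: 79.7
time: 52.95
eef_pos: [0.478, -0.2519, 0.1868]
tcp_rot: [0.7, 0.714, 0.0, 0.001]
contact_force: [-0.8, -0.1, -0.4]
opening: 1.0
finger_force: 0.0
[ 0.4772 -0.2515  0.1849]
[ 230  201   35   50 1517] [247.7 226.3] [ 0.417  -0.2671  0.039 ]
[ 270  203   33   49 1513] [286.1 226.8] [ 0.4526 -0.267   0.039 ]
[ 324  203   35   49 1536] [341.1 227.4] [ 0.5028 -0.2665  0.039 ]
[ 361  203   36   50 1513] [378.5 228.3] [ 0.5375 -0.2665  0.039 ]
[497 298  23  34 314] [510.3 316.5] [ 0.7005 -0.3654  0.039 ]
[[315.3732 199.241 ]
 [313.9813 262.9419]] [20, 21, 20, 20, 20, 20, 21, 19, 23, 21, 19, 28, 36, 45, 58, 64, 64, 67, 66, 65, 66, 67, 67, 68, 68, 69, 70, 70, 70, 71, 71, 72, 72, 73, 72, 74, 74, 75, 75, 75, 75, 77, 76, 77, 77, 77, 78, 78, 77, 78, 78, 78, 77, 78, 77, 77, 78, 77, 77, 77, 77, 77, 77, 76, 76, 76, 76, 76, 76, 76, 76, 75, 76, 99, 219, 239, 239, 239, 240, 240, 240, 240, 240, 239, 240, 240, 240]
```

```bash
python3 inch.py '[[0.03,0,-0.02,0,0,0,0],[0.09,0,-0.035,0,0,0,0],[0.15,0,-0.035,0,0,-0.03,0],[0.21,0,-0.035,0,0,-0.06,0],[0.27,0.005,-0.035,0,0,-0.09,0],[0.33,0.005,-0.035,0,0,-0.09,0],[0.39,0.01,-0.035,0,0,-0.09,0],[0.45,0.015,-0.035,0,0,-0.09,0],[0.51,0.015,-0.035,0,0,-0.09,0],[0.57,0.015,-0.035,0,0,-0.09,0]]' 40; python3 inch.py '[[0.05,-0.005,0,0,0,0,0],[0.1,-0.01,0,0,0,0,0],[0.122,-0.012,0,0,0,0,0],[0.122,-0.012,0,0,0,0,0],[0.122,-0.012,0,0,0,0,0]]'
python3 - <<'E'
from h import *
np.set_printoptions(precision=4,suppress=True)
st=ctrl.get_state();e=st["eef_pos"];Rt=R.from_quat(st["tcp_rot"]).as_matrix();print(e,Rt[:2,:2],"in tester frame",Rt.T@(e-np.array([.492,.3131,0])))
E
```

```text
time: 54.25
eef_pos: [0.4799, 0.3194, 0.2175]
tcp_rot: [0.667, 0.745, -0.002, -0.001]
contact_force: [0.5, -0.3, -0.6]
opening: -0.001
finger_force: 0.0
time: 54.88
eef_pos: [0.4562, 0.4367, 0.2197]
tcp_rot: [0.668, 0.745, -0.001, 0.0]
contact_force: [-0.0, 0.3, -0.6]
opening: -0.002
finger_force: 0.0
[0.4562 0.4367 0.2197] [[-0.1088  0.9941]
 [ 0.9941  0.1088]] in tester frame [ 0.1264 -0.0225 -0.2199]
```

```bash
python3 inch.py '[[0,0.01,0.04,0,0,0,0],[0,0.02,0.08,0,0,0,0],[0,0.02,0.1,0,0,0,0],[-0.02,0.02,0.1,0,0,0,0],[-0.035,0.02,0.1,0,0,0,0],[-0.05,0.02,0.1,0,0,0,0],[-0.065,0.02,0.1,0,0,0,0]]'; python3 inch.py '[[-0.015,0,0,0,0,0,0],[-0.03,0,0,0,0,0,0],[-0.045,0,0,0,0,0,0],[-0.06,0,0,0,0,0,0],[-0.065,0,0.008,0,0,0,0],[-0.072,0,0.02,0,0,0,0],[-0.078,0,0.035,0,0,0,0],[-0.082,0,0.045,0,0,0,0]]'
```

```text
time: 55.75
eef_pos: [0.4841, 0.3755, 0.1231]
tcp_rot: [0.667, 0.745, 0.002, 0.0]
contact_force: [-0.5, 3.0, 2.7]
opening: 0.007
finger_force: 1.5
time: 56.75
eef_pos: [0.4916, 0.2938, 0.0741]
tcp_rot: [0.667, 0.745, -0.0, -0.0]
contact_force: [-0.7, 2.4, 1.5]
opening: -0.0
finger_force: 0.9
```

```bash
python3 inch.py '[[-0.005,0,0.006,0,0,0,0],[-0.008,0,0.011,0,0,0,0],[-0.01,0,0.015,0,0,0,0],[-0.01,0,0.015,0,0,0,0]]'; python3 inch.py '[[0,0,0.0015,0,0,0,0],[0,0,0.002,0,0,0,0],[0,0,0.002,0,0,0,0]]'
```

```text
time: 57.25
eef_pos: [0.4927, 0.2838, 0.0603]
tcp_rot: [0.667, 0.745, -0.001, 0.0]
contact_force: [1.0, -0.3, -0.2]
opening: 0.007
finger_force: 0.0
time: 57.62
eef_pos: [0.4931, 0.2841, 0.0588]
tcp_rot: [0.667, 0.745, -0.0, 0.0]
contact_force: [0.2, -1.3, 1.2]
opening: -0.003
finger_force: 0.5
```

```bash
python3 inch.py '[[-0.01,0,0.001,0,0,0,0],[-0.01,0,0.002,0,0,0,0],[-0.01,0,0.002,0,0,0,0]]'|egrep 'eef|contact'; python3 inch.py '[[0,0,0.001,0,0,0,0],[0,0,0.001,0,0,0,0]]'|egrep 'eef|contact'; python3 inch.py '[[0,0,0.001,0,0,0,0],[0,0,0.001,0,0,0,0]]'|egrep 'eef|contact'
```

```text
eef_pos: [0.495, 0.2744, 0.0586]
contact_force: [-2.8, 0.7, 7.3]
eef_pos: [0.495, 0.2744, 0.0585]
contact_force: [-4.5, -0.3, 13.0]
eef_pos: [0.4951, 0.2744, 0.0584]
contact_force: [-6.3, -1.0, 15.9]
```

```bash
python3 inch.py '[[0,0,-0.03,0,0,0,0],[0,0,-0.08,0,0,0,0],[0,0.02,-0.14,0,0,0,0.5],[-0.06,0.06,-0.2,0,0,0,1],[-0.12,0.1,-0.24,0,0,0,1],[-0.17,0.14,-0.26,0,0,0,1],[-0.2,0.15,-0.26,0,0,0,1],[-0.2,0.15,-0.26,0,0,0,1],[-0.2,0.15,-0.26,0,0,0,1]]'
python3 - <<'E'
from h import *
np.set_printoptions(precision=4,suppress=True)
s=snap("scene","scZ");c=snap("wrist","wZZ");a=load("sc1")
d=(np.abs(s["pixels"].astype(int)-a["pixels"]).sum(2))[285:400,170:315];print("tester diff px",(d>60).sum(),"terminal diff",(np.abs(s["pixels"].astype(int)-a["pixels"]).sum(2)[232:282,185:270]>60).sum())
cv2.imwrite("pics/Z.png",np.hstack([c["pixels"][:,100:500],s["pixels"][100:,150:550][:380].repeat(1,0) if 0 else cv2.copyMakeBorder(s["pixels"][100:400,120:520],0,180,0,0,cv2.BORDER_CONSTANT)])[:,:,::-1])
E
```

```text
time: 59.62
eef_pos: [0.6654, 0.0906, 0.314]
tcp_rot: [0.668, 0.744, -0.0, -0.001]
contact_force: [0.4, 0.6, 0.6]
opening: 1.002
finger_force: 0.0
tester diff px 63 terminal diff 5
```

View pics/Z.png

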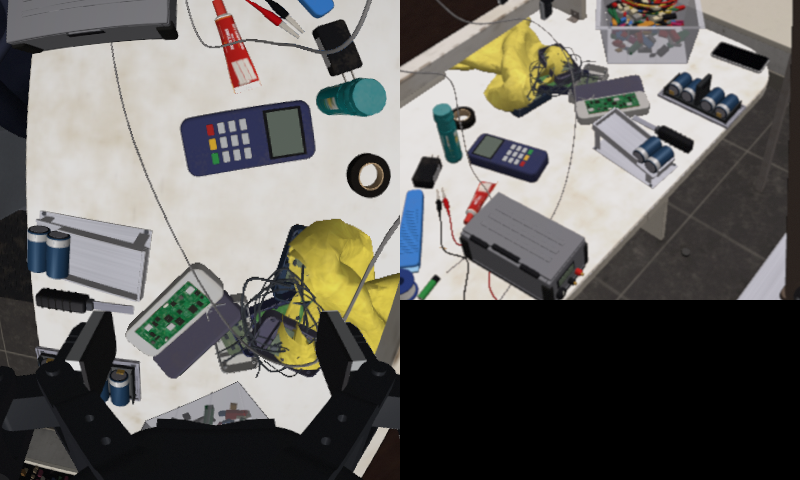

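The final picture shows the lid shut at scene crop (525,245) and the flat caddy with four cells in the cradle at (705,95). The opener lies on the bench at wrist crop (85,302). Two cells are left on the rack and the terminal has not moved. Handing in.

```bash
python3 -c "
from plant import ctrl
print(ctrl.sign_off())"
```

```text
the job is handed in; nothing more can be done
None
```

The job is handed in after about 60 s of robot time: the filled caddy is in the tester with the lid shut, the flat caddy with its four cells is in the cradle, the opener is lying on the bench, and the terminal and the two spare rack cells were left alone; no score came back.

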